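# Set a parts counter and refill its gravity chute

### The arm

A 6-joint arm with a two-finger parallel gripper is mounted at the origin on the work surface. World frame = base frame: x ahead of the robot, y to its left, z up, the work surface at z = 0. Lengths are in m, angles in rad, forces in N, time in s.
With the tool pointing down it reaches from about 0.35 to 0.85 m from the base axis. Payload 8.1 kg.
Tool frame: the origin (TCP) lies midway between the tips of the shut fingers; the grasp point (between the pads) lies 19 mm behind it; z points along the fingers, y is the direction in which the jaws open and shut (so a half turn about z gives the same grasp; the last joint's range is limited). The gripper opens to 93 mm and grips with 3 to 60 N. Pads are 15 mm wide; open, the fingers measure 128 mm over their backs; the gripper's body (75 mm by 188 mm) begins 65 mm behind the grasp point.
Start: joints at [-1.359, 0.13, 1.488, -0, 1.523, -0.085], TCP at [0.175, -0.574, 0.219] pointing down, gripper open.
Joint ranges: [-2.96, 2.96], [-0.89, 2.26], [0.02, 2.5], [-1.34, 4.48], [0, 2.73], [-2.66, 2.66]. Speed limits (rad/s): [2.39, 2.39, 2.79, 3.14, 3.14, 3.14].

### API

Orientations are given as a rotation vector (axis times angle).
In Python, from plant import robot, optics, ticket gives the robot as it stands.
- The arm moves only by the tool send_rows, never from a script. Its argument "targets" is a list of rows, each a list of 3 entries, a list of its own where there are three numbers: the opening, from -1 (shut) to 1 (fully open), then the shift along the tool's x, y, z in mm, then the turn about the tool's z in rad. A call has 1 to 12 rows; each row shifts and turns the commanded pose from where the row before left it, along the tool's axes as they then stand; what a row does not reach is not made up. A row lasts 1/10 s, in which the tool goes at most 50 mm and 8.59 degrees, less where a joint would pass 70% of its speed; a pose out of reach is approached as far as the arm can. A call with a gripper value outside its range is refused whole. The fingers move at their own pace and stop on an object; "newtons" is the grip in N (left out, the last holds). Time passes only in rows, so rows that do not move let the fingers close. It gives the time, the measured TCP pose, the force and the opening at its end, in the units of the state.
- robot.read_state(): the state, without advancing time (a new reading comes with each control period).
- optics.read_camera(name): name is "scene" or "side" or "wrist"; returns a dict with "color" (384x512x3 uint8, red, green, blue), "K" (3x3 intrinsics, pixels), "k1" (the pictures are not rectified: a ray, as slopes to the right and down, at radius r is drawn at 1 + k1 r^2 times it, then the intrinsics apply), "position" and "orientation" of the camera in the world. Camera axes: x right, y up, looking along -z (the intrinsics and any distortion apply to the point x, -y, -z); pixel columns grow to the right and rows downward; lengths in m; the calibration is good to about 2 mm. A picture is of the moment at which its call begins. There is no depth.
- ticket.close_job(): hands the job in, once; it reports no verdict.
Trained networks look in the newest picture that a camera, given by its name, has taken for a name from the list of things; names that differ only in an ending like _2 or _b are one class to them, and where a whole thing is asked for, a point or a joint stands for the part that bears it (a point fixed in the world has none). Each returns a list of dicts, best first, with "confidence" (0 to 1); they miss things now and then, are a little off and sometimes report something else, mostly with a low value. They report only what shows in the picture. A call takes as long as a camera call. They do not tell look-alikes from the thing itself.
- optics.cut_out(camera, name): "region" (384x512 bool, what is visible of it) and "point" ([column, row] in pixels, amid what is visible of it).
The state is a dict: "t": time; "q": joint angles; "dq": joint speeds; "joint_torque": joint torques, N m; "tool_pos": TCP position; "orientation": TCP orientation; "force": force on the tool from outside, world axes, zero at the start; "wrist_torque": the same for the moment, N m; "opening": finger opening in m.
Only numpy, scipy, OpenCV 4.12 (cv2) and the standard library are available. Lean on these libraries where they do the work, as an engineer would, in place of code of your own. Each camera call takes 0.05 s, during which the arm holds its last target.

### The job

Lift the dust cover off the counter box, stand it aside on the counter and first set the five slide switches on the counter box to the pattern shown by the tags: a switch with a blue tag behind it goes fully on (towards the tags), one with a white tag fully off. Then lay every pipe fitting crosswise into the gravity chute, brass end towards the yellow side wall, so that they all roll down and queue on the chute floor, and when all are in, press the green button and let it spring back. Last, put the cover back flat over the switches and tags, squared up as it was; leave the jar, the bin and the spirit level where they are.

Things in the scene. Friction and masses are not known exactly. Their poses are not given: they have to be found in the camera images.
- box: grey counter box fixed to the counter, 130 (its x) x 240 (its y) mm, top face 46 mm above the counter. Origin: centre of its underside; x = the on direction of the switches (away from the robot, towards the tags), z up. Position and yaw vary.
- chute_bed: straight aluminium gravity chute on a fixed stand (position, yaw vary), tilted 0.28 rad, open above. Origin: on the floor, mid-width, at the inner face of the low end stop, 35 mm above the counter. x points down the slope (away from the robot), y across to the YELLOW wall, z square off the floor. Inside: floor x -245 to 0, y -54 to 54 mm; all four walls 6 mm thick, 28 mm high.
- chute_feed (a point): feeding place on the chute floor, chute_bed x = -185, y = 0, z = 0 mm. A fitting laid across here rolls down by itself once let go and rests against the stop or the one before it: the queue lies at x = -16, -48, -80, -112, -144 mm, axes at z = 16 mm. With four in, there is still room here for the fifth.
- yellow_wall (a point): middle of the inner face of the YELLOW side wall: in the chute_bed frame at x = -115, y = 54, z = 14 mm.
- enter (a joint): green round spring button at the robot's left end of the box (box x = -10, y = 88 mm; 28 mm across, its top 18 mm above the box top, pressed straight down): 0 released, 0.006 m fully down (about 5 N); it counts as pressed beyond 0.0035. It springs back.
- cover: loose dust cover, an inverted tray 108 x 160 x 24 mm (walls 4 mm, hazy clear top, 150 g) with an upright orange grip rib on top: 14 (its x) x 70 (its y) mm, from 24 to 50 mm above its rim. Origin: centre of its rim plane, z up. At the start it stands flat on the box top over switches and tags, its centre near box x = 6, y = -30 mm; inside it is 100 x 152 mm.
- jar: bystander: jar with a red cap, 64 mm across, 75 mm tall, origin at its underside. Leave alone.
- bin: bystander: blue open bin 120 x 160 x 70 mm, origin at its underside. Leave alone.
- level: bystander: orange spirit level 50 x 200 x 22 mm, origin at its underside. Leave alone.
- sw1 (a joint): slide switch 1 of 5 (1 is the robot's leftmost, at box y = 26 mm; 28 mm pitch): 0 = off, near the robot; 0.016 m = fully on, towards the tags. It stays where it is left (about 1.5 N to slide). Its white knob is 8 mm (along the slide) x 9 mm and stands 15 mm above the box top; at 0 the knob's middle is at box x = -28 mm, at 0.016 at -12 mm.
- sw2 (a joint): slide switch 2 of 5 (1 is the robot's leftmost, at box y = -2 mm; 28 mm pitch): 0 = off, near the robot; 0.016 m = fully on, towards the tags. It stays where it is left (about 1.5 N to slide). Its white knob is 8 mm (along the slide) x 9 mm and stands 15 mm above the box top; at 0 the knob's middle is at box x = -28 mm, at 0.016 at -12 mm.
- sw3 (a joint): slide switch 3 of 5 (1 is the robot's leftmost, at box y = -30 mm; 28 mm pitch): 0 = off, near the robot; 0.016 m = fully on, towards the tags. It stays where it is left (about 1.5 N to slide). Its white knob is 8 mm (along the slide) x 9 mm and stands 15 mm above the box top; at 0 the knob's middle is at box x = -28 mm, at 0.016 at -12 mm.
- sw4 (a joint): slide switch 4 of 5 (1 is the robot's leftmost, at box y = -58 mm; 28 mm pitch): 0 = off, near the robot; 0.016 m = fully on, towards the tags. It stays where it is left (about 1.5 N to slide). Its white knob is 8 mm (along the slide) x 9 mm and stands 15 mm above the box top; at 0 the knob's middle is at box x = -28 mm, at 0.016 at -12 mm.
- sw5 (a joint): slide switch 5 of 5 (1 is the robot's leftmost, at box y = -86 mm; 28 mm pitch): 0 = off, near the robot; 0.016 m = fully on, towards the tags. It stays where it is left (about 1.5 N to slide). Its white knob is 8 mm (along the slide) x 9 mm and stands 15 mm above the box top; at 0 the knob's middle is at box x = -28 mm, at 0.016 at -12 mm.
- tag_a: BLUE (means: on) square tag fixed on the box top, 18 x 18 x 3 mm, origin at the centre of its underside; stands at box x = 40 mm straight behind (box +x of) the one switch it speaks for. Which tag stands behind which switch changes.
- tag_b: BLUE (means: on) square tag fixed on the box top, 18 x 18 x 3 mm, origin at the centre of its underside; stands at box x = 40 mm straight behind (box +x of) the one switch it speaks for. Which tag stands behind which switch changes.
- tag_c: BLUE (means: on) square tag fixed on the box top, 18 x 18 x 3 mm, origin at the centre of its underside; stands at box x = 40 mm straight behind (box +x of) the one switch it speaks for. Which tag stands behind which switch changes.
- tag_d: WHITE (means: off) square tag fixed on the box top, 18 x 18 x 3 mm, origin at the centre of its underside; stands at box x = 40 mm straight behind (box +x of) the one switch it speaks for. Which tag stands behind which switch changes.
- tag_e: WHITE (means: off) square tag fixed on the box top, 18 x 18 x 3 mm, origin at the centre of its underside; stands at box x = 40 mm straight behind (box +x of) the one switch it speaks for. Which tag stands behind which switch changes.
- fit1: pipe fitting, a cylinder 32 mm across, 96 mm long, 90 g: grey plastic for 66 mm, threaded brass for the last 30. Origin: its middle, on the axis; x along the axis to the brass end (y, z turn as it rolls). It lies on a mat, axis 19 mm above the counter, between four low blue saddle blocks (tops 10 mm above the counter, none within 20 mm of its middle). Rolls if free. May be absent.
- fit2: pipe fitting, a cylinder 32 mm across, 96 mm long, 90 g: grey plastic for 66 mm, threaded brass for the last 30. Origin: its middle, on the axis; x along the axis to the brass end (y, z turn as it rolls). It lies on a mat, axis 19 mm above the counter, between four low blue saddle blocks (tops 10 mm above the counter, none within 20 mm of its middle). Rolls if free. May be absent.
- fit3: pipe fitting, a cylinder 32 mm across, 96 mm long, 90 g: grey plastic for 66 mm, threaded brass for the last 30. Origin: its middle, on the axis; x along the axis to the brass end (y, z turn as it rolls). It lies on a mat, axis 19 mm above the counter, between four low blue saddle blocks (tops 10 mm above the counter, none within 20 mm of its middle). Rolls if free. May be absent.
- fit4: pipe fitting, a cylinder 32 mm across, 96 mm long, 90 g: grey plastic for 66 mm, threaded brass for the last 30. Origin: its middle, on the axis; x along the axis to the brass end (y, z turn as it rolls). It lies on a mat, axis 19 mm above the counter, between four low blue saddle blocks (tops 10 mm above the counter, none within 20 mm of its middle). Rolls if free. May be absent.
- fit5: pipe fitting, a cylinder 32 mm across, 96 mm long, 90 g: grey plastic for 66 mm, threaded brass for the last 30. Origin: its middle, on the axis; x along the axis to the brass end (y, z turn as it rolls). It lies on a mat, axis 19 mm above the counter, between four low blue saddle blocks (tops 10 mm above the counter, none within 20 mm of its middle). Rolls if free. May be absent.
Things that resemble listed ones, but are neither listed nor needed, are in the scene too. What is shaped like the fit2 but pink or purple is not meant.

How it is judged:
On the way, in this order (a step that is already met when the one before it is completed fails the run):
1. all five switches are set as their tags show (((y of tag_a in the frame of box between 0.012 and 0.04 m and value of joint sw1 above 0.012 m) or (y of tag_b in the frame of box between 0.012 and 0.04 m and value of joint sw1 above 0.012 m) or (y of tag_c in the frame of box between 0.012 and 0.04 m and value of joint sw1 above 0.012 m) or (y of tag_d in the frame of box between 0.012 and 0.04 m and value of joint sw1 below 0.004 m) or (y of tag_e in the frame of box between 0.012 and 0.04 m and value of joint sw1 below 0.004 m)) and ((y of tag_a in the frame of box between -0.016 and 0.012 m and value of joint sw2 above 0.012 m) or (y of tag_b in the frame of box between -0.016 and 0.012 m and value of joint sw2 above 0.012 m) or (y of tag_c in the frame of box between -0.016 and 0.012 m and value of joint sw2 above 0.012 m) or (y of tag_d in the frame of box between -0.016 and 0.012 m and value of joint sw2 below 0.004 m) or (y of tag_e in the frame of box between -0.016 and 0.012 m and value of joint sw2 below 0.004 m)) and ((y of tag_a in the frame of box between -0.044 and -0.016 m and value of joint sw3 above 0.012 m) or (y of tag_b in the frame of box between -0.044 and -0.016 m and value of joint sw3 above 0.012 m) or (y of tag_c in the frame of box between -0.044 and -0.016 m and value of joint sw3 above 0.012 m) or (y of tag_d in the frame of box between -0.044 and -0.016 m and value of joint sw3 below 0.004 m) or (y of tag_e in the frame of box between -0.044 and -0.016 m and value of joint sw3 below 0.004 m)) and ((y of tag_a in the frame of box between -0.072 and -0.044 m and value of joint sw4 above 0.012 m) or (y of tag_b in the frame of box between -0.072 and -0.044 m and value of joint sw4 above 0.012 m) or (y of tag_c in the frame of box between -0.072 and -0.044 m and value of joint sw4 above 0.012 m) or (y of tag_d in the frame of box between -0.072 and -0.044 m and value of joint sw4 below 0.004 m) or (y of tag_e in the frame of box between -0.072 and -0.044 m and value of joint sw4 below 0.004 m)) and ((y of tag_a in the frame of box between -0.1 and -0.072 m and value of joint sw5 above 0.012 m) or (y of tag_b in the frame of box between -0.1 and -0.072 m and value of joint sw5 above 0.012 m) or (y of tag_c in the frame of box between -0.1 and -0.072 m and value of joint sw5 above 0.012 m) or (y of tag_d in the frame of box between -0.1 and -0.072 m and value of joint sw5 below 0.004 m) or (y of tag_e in the frame of box between -0.1 and -0.072 m and value of joint sw5 below 0.004 m))), for 0.2 s.
2. every fitting lies queued in the chute, brass end to the yellow wall (x of fit1 in the frame of chute_bed between -0.168 and 0 m and y of fit1 in the frame of chute_bed between -0.015 and 0.015 m and z of fit1 in the frame of chute_bed between 0.008 and 0.023 m and x of yellow_wall in the frame of fit1 above 0.03 m and linear speed of each of fit1, fit2, fit3, fit4, fit5 below 0.03 m/s and x of fit2 in the frame of chute_bed between -0.168 and 0 m and y of fit2 in the frame of chute_bed between -0.015 and 0.015 m and z of fit2 in the frame of chute_bed between 0.008 and 0.023 m and x of yellow_wall in the frame of fit2 above 0.03 m and x of fit3 in the frame of chute_bed between -0.168 and 0 m and y of fit3 in the frame of chute_bed between -0.015 and 0.015 m and z of fit3 in the frame of chute_bed between 0.008 and 0.023 m and x of yellow_wall in the frame of fit3 above 0.03 m and x of fit4 in the frame of chute_bed between -0.168 and 0 m and y of fit4 in the frame of chute_bed between -0.015 and 0.015 m and z of fit4 in the frame of chute_bed between 0.008 and 0.023 m and x of yellow_wall in the frame of fit4 above 0.03 m and x of fit5 in the frame of chute_bed between -0.168 and 0 m and y of fit5 in the frame of chute_bed between -0.015 and 0.015 m and z of fit5 in the frame of chute_bed between 0.008 and 0.023 m and x of yellow_wall in the frame of fit5 above 0.03 m), for 0.3 s.
3. the green button is pressed (value of joint enter above 0.0035 m), for 0.02 s.
4. the dust cover is back on the box (x of cover in the frame of box between -0.003 and 0.015 m and y of cover in the frame of box between -0.042 and -0.018 m and z of cover in the frame of box between 0.043 and 0.0485 m and angle between the x axis of cover and the x axis of box, either way round below 0.12 rad and linear speed of cover below 0.03 m/s), for 0.3 s.
At the end, for the whole second after the job is handed in: Switches as tagged (on beyond 12, off below 4 mm); each fitting rests in the queue on the chute floor (within 168 mm of the stop), brass to yellow; button up; cover flat on the box (centre within 9 mm in x, 12 mm in y of box x 6, y -30 mm; square within 0.12 rad) (all of step 1 and all of step 2 and all of step 4 and value of joint enter below 0.002 m); the robot touches nothing.
It fails at once if a fitting is put into the chute, or the button pressed, before the switches match the tags (not (((y of tag_a in the frame of box between 0.012 and 0.04 m and value of joint sw1 above 0.012 m) or (y of tag_b in the frame of box between 0.012 and 0.04 m and value of joint sw1 above 0.012 m) or (y of tag_c in the frame of box between 0.012 and 0.04 m and value of joint sw1 above 0.012 m) or (y of tag_d in the frame of box between 0.012 and 0.04 m and value of joint sw1 below 0.004 m) or (y of tag_e in the frame of box between 0.012 and 0.04 m and value of joint sw1 below 0.004 m)) and ((y of tag_a in the frame of box between -0.016 and 0.012 m and value of joint sw2 above 0.012 m) or (y of tag_b in the frame of box between -0.016 and 0.012 m and value of joint sw2 above 0.012 m) or (y of tag_c in the frame of box between -0.016 and 0.012 m and value of joint sw2 above 0.012 m) or (y of tag_d in the frame of box between -0.016 and 0.012 m and value of joint sw2 below 0.004 m) or (y of tag_e in the frame of box between -0.016 and 0.012 m and value of joint sw2 below 0.004 m)) and ((y of tag_a in the frame of box between -0.044 and -0.016 m and value of joint sw3 above 0.012 m) or (y of tag_b in the frame of box between -0.044 and -0.016 m and value of joint sw3 above 0.012 m) or (y of tag_c in the frame of box between -0.044 and -0.016 m and value of joint sw3 above 0.012 m) or (y of tag_d in the frame of box between -0.044 and -0.016 m and value of joint sw3 below 0.004 m) or (y of tag_e in the frame of box between -0.044 and -0.016 m and value of joint sw3 below 0.004 m)) and ((y of tag_a in the frame of box between -0.072 and -0.044 m and value of joint sw4 above 0.012 m) or (y of tag_b in the frame of box between -0.072 and -0.044 m and value of joint sw4 above 0.012 m) or (y of tag_c in the frame of box between -0.072 and -0.044 m and value of joint sw4 above 0.012 m) or (y of tag_d in the frame of box between -0.072 and -0.044 m and value of joint sw4 below 0.004 m) or (y of tag_e in the frame of box between -0.072 and -0.044 m and value of joint sw4 below 0.004 m)) and ((y of tag_a in the frame of box between -0.1 and -0.072 m and value of joint sw5 above 0.012 m) or (y of tag_b in the frame of box between -0.1 and -0.072 m and value of joint sw5 above 0.012 m) or (y of tag_c in the frame of box between -0.1 and -0.072 m and value of joint sw5 above 0.012 m) or (y of tag_d in the frame of box between -0.1 and -0.072 m and value of joint sw5 below 0.004 m) or (y of tag_e in the frame of box between -0.1 and -0.072 m and value of joint sw5 below 0.004 m))) and (((x of fit1 in the frame of chute_bed between -0.23 and 0 m and y of fit1 in the frame of chute_bed between -0.054 and 0.054 m and z of fit1 in the frame of chute_bed between 0 and 0.025 m) or (x of fit2 in the frame of chute_bed between -0.23 and 0 m and y of fit2 in the frame of chute_bed between -0.054 and 0.054 m and z of fit2 in the frame of chute_bed between 0 and 0.025 m) or (x of fit3 in the frame of chute_bed between -0.23 and 0 m and y of fit3 in the frame of chute_bed between -0.054 and 0.054 m and z of fit3 in the frame of chute_bed between 0 and 0.025 m) or (x of fit4 in the frame of chute_bed between -0.23 and 0 m and y of fit4 in the frame of chute_bed between -0.054 and 0.054 m and z of fit4 in the frame of chute_bed between 0 and 0.025 m) or (x of fit5 in the frame of chute_bed between -0.23 and 0 m and y of fit5 in the frame of chute_bed between -0.054 and 0.054 m and z of fit5 in the frame of chute_bed between 0 and 0.025 m)) or value of joint enter above 0.0035 m)).
It fails at once if a bystander (jar, bin, spirit level) is moved more than 30 mm (distance of any of jar, bin, level from where it was at the start of the episode above 0.03 m).
Of fit1, fit2, fit3, fit4, fit5 only 3 to 5 are there at a start; the rules pass over those that are not, and their reading is None.
At some moment in a run one of fit1, fit2, fit3, fit4, fit5 may be knocked a few centimetres aside while the robot is not near it.
It also fails if it takes over 208 s, if anything falls off the work surface, if the arm or the gripper's body presses on something with over 40 N, if the wrist force passes 120 N, or if a joint passes its speed limit or range.

## Working session

There is one attempt and no reset: what is moved stays moved. The work goes in short steps, Python scripts to look and compute and a tool call to move; the robot and the scene stay as the last step left them, time stands still between calls to the robot, and variables do not carry over. Pictures are saved under pics/ and viewed, and the job is handed in when it is done.

Besides the shell and the picture viewer there is one more tool, called after "Emit:" by a JSON object that holds its "method" and its "body", one argument or row to a line. send_rows: Moves the arm, as the interface text tells. Its arguments: {"type":"object","properties":{"targets":{"type":"array","items":{"type":"array"}},"newtons":{"type":"number"}},"required":["targets"]}

```bash
ls; mkdir -p pics; cat > h.py <<'E'
import numpy as np, cv2
from scipy.spatial.transform import Rotation as R
from plant import robot, optics, ticket
def shot(cam,fn=None):
    im=optics.read_camera(cam)
    if fn: cv2.imwrite('pics/'+fn,cv2.cvtColor(im['color'],cv2.COLOR_RGB2BGR))
    return im
def Rm(o):
    o=np.array(o,float)
    return o if o.shape==(3,3) else R.from_rotvec(o).as_matrix()
def proj(im,P):
    P=np.atleast_2d(P); c=(P-np.array(im['position']))@Rm(im['orientation'])
    x=c[:,0]/-c[:,2]; y=-c[:,1]/-c[:,2]; r2=x*x+y*y; s=1+im['k1']*r2
    K=np.array(im['K']); return np.c_[K[0,0]*x*s+K[0,2],K[1,1]*y*s+K[1,2]]
def ray(im,uv):
    uv=np.atleast_2d(uv).astype(float);K=np.array(im['K'])
    xd=(uv[:,0]-K[0,2])/K[0,0]; yd=(uv[:,1]-K[1,2])/K[1,1]; x,y=xd.copy(),yd.copy()
    for _ in range(30):
        s=1+im['k1']*(x*x+y*y); x,y=xd/s,yd/s
    d=np.c_[x,-y,-np.ones_like(x)]@Rm(im['orientation']).T
    return np.array(im['position']),d
def onz(im,uv,z):
    o,d=ray(im,uv); t=(z-o[2])/d[:,2]; return o+d*t[:,None]
E
python3 - <<'E'
from h import *
print(robot.read_state())
for c in ['scene','side','wrist']:
    im=shot(c,c+'0.png'); print(c,im['position'],im['orientation'],im['K'],im['k1'])
E
```

```text
pics
{'t': 0.0, 'q': array([-1.35938624e+00,  1.31145248e-01,  1.48928169e+00, -1.88466938e-05,
        1.52297783e+00, -8.54390932e-02]), 'dq': array([-1.25892348e-05, -1.56536321e-03,  8.97317013e-05, -2.51779654e-04,
        2.48363384e-04,  5.50721514e-04]), 'joint_torque': array([-3.75878917e-04, -5.59847510e+01, -4.91760635e+01,  7.66359223e-02,
        3.53684183e-02, -1.58657899e-04]), 'tool_pos': array([ 0.17537845, -0.57320633,  0.21759562]), 'orientation': array([-3.10526403e+00, -4.64313594e-01,  2.08557708e-04]), 'force': array([-1.00910166, -0.18603833,  1.02392165]), 'wrist_torque': array([-0.01823971, -0.01741134, -0.02223825]), 'opening': 0.0928438945464868}
scene [1.38164445 0.13717728 1.05350758] [0.52021571 0.60677495 1.59463355] [[394.19640719   0.         251.82040259]
 [  0.         394.19640719 194.5576962 ]
 [  0.           0.           1.        ]] -0.030714525641426994
side [0.48663732 1.3559328  0.84102827] [ 0.06635626 -1.55163268 -2.70163179] [[398.37871381   0.         259.09387928]
 [  0.         398.37871381 188.33215419]
 [  0.           0.           1.        ]] -0.09091558255718975
wrist [ 0.24294912 -0.55217966  0.38304635] [-0.22116922  0.1668022  -1.26539937] [[319.55181369   0.         246.45792618]
 [  0.         319.55181369 201.23499918]
 [  0.           0.           1.        ]] -0.032305389237731505
```

View pics/scene0.png

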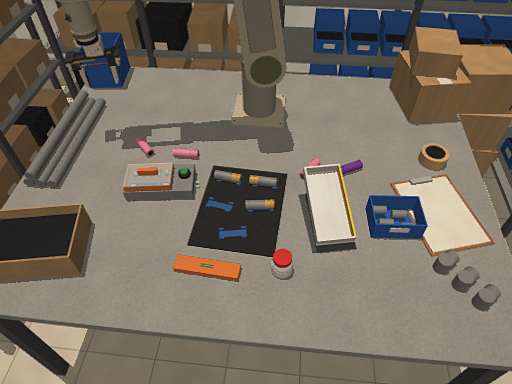

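View pics/side0.png

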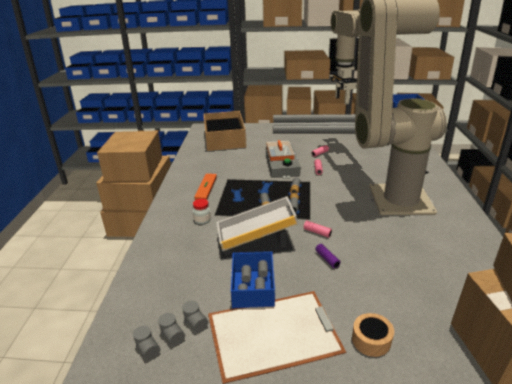

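View pics/wrist0.png

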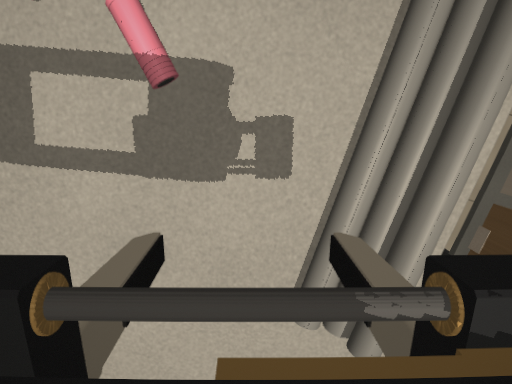

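```bash
python3 - <<'E'
import cv2
im=cv2.imread('pics/scene0.png')
cv2.imwrite('pics/c1.png',cv2.resize(im[140:290,110:310],None,fx=4,fy=4,interpolation=cv2.INTER_CUBIC))
cv2.imwrite('pics/c2.png',cv2.resize(im[140:290,290:490],None,fx=4,fy=4,interpolation=cv2.INTER_CUBIC))
E
```

```text
(no output)
```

View pics/c1.png

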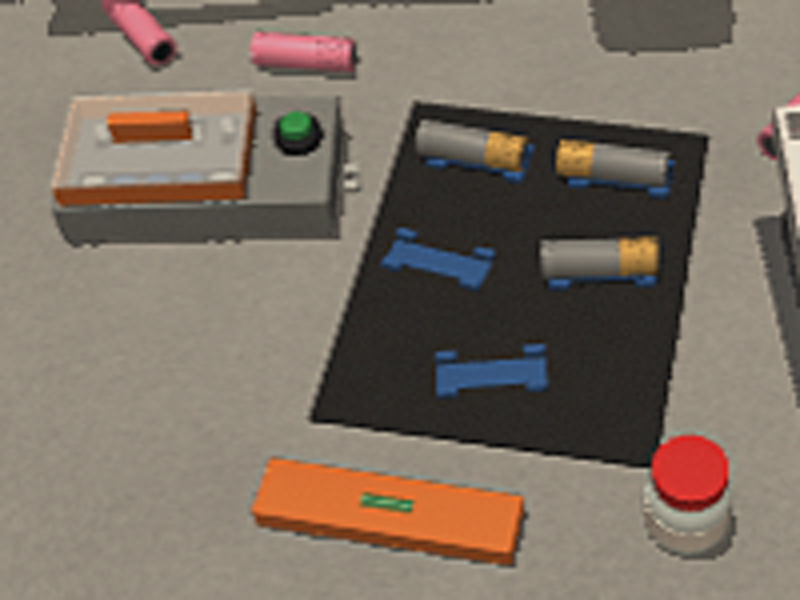

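View pics/c2.png

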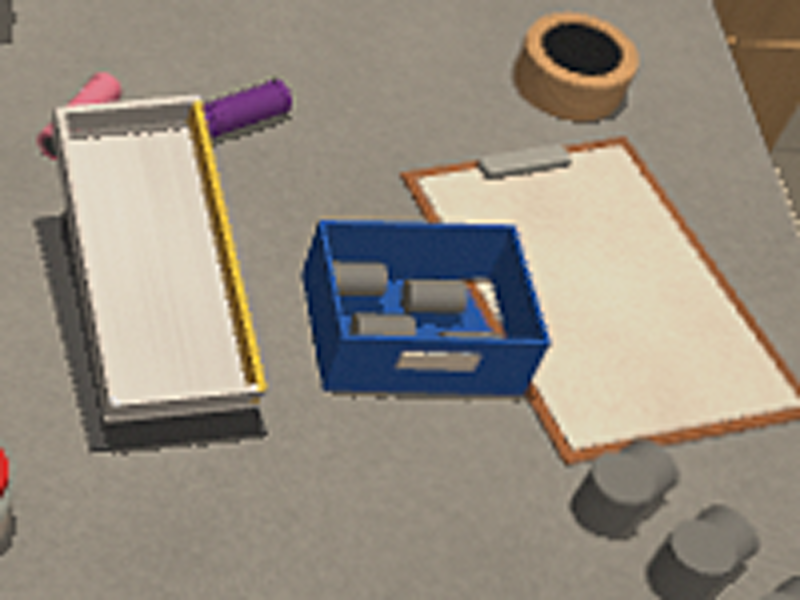

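```bash
python3 - <<'E'
from h import *
a={c:shot(c) for c in ['scene','side']}
for n,z in [('box',.03),('cover',.08),('chute_bed',.05),('enter',.06),('fit1',.019),('jar',.04),('bin',.04),('level',.011)]:
  for c in a:
    for d in optics.cut_out(c,n):
        p=onz(a[c],d['point'],z)[0]; print(n,c,round(d['confidence'],2),np.round(d['point']),np.round(p[:2],3),d['region'].sum())
E
```

```text
box scene 0.66 [175. 189.] [ 0.503 -0.247] 1266
box side 0.97 [286. 165.] [ 0.454 -0.243] 572
cover scene 0.88 [146. 172.] [ 0.481 -0.344] 1410
cover scene 0.49 [206. 269.] [ 0.836 -0.069] 1205
cover side 0.71 [259. 223.] [0.552 0.277] 2402
cover side 0.61 [281. 152.] [ 0.477 -0.277] 447
chute_bed scene 0.97 [330. 206.] [0.548 0.285] 3123
chute_bed side 0.78 [259. 221.] [0.554 0.224] 2367
enter scene 0.57 [329. 205.] [0.55  0.282] 3213
enter scene 0.38 [182. 171.] [ 0.447 -0.23 ] 23
fit1 scene 0.73 [146. 146.] [ 0.282 -0.417] 167
fit1 scene 0.72 [263. 178.] [0.412 0.054] 233
fit1 scene 0.7 [224. 174.] [ 0.409 -0.087] 184
fit1 scene 0.69 [349. 169.] [0.341 0.364] 207
fit1 scene 0.61 [313. 162.] [0.318 0.231] 89
fit1 scene 0.61 [184. 155.] [ 0.323 -0.254] 218
fit1 scene 0.55 [260. 202.] [0.528 0.054] 264
fit1 scene 0.29 [149. 175.] [ 0.439 -0.361] 1281
fit1 side 0.64 [322. 166.] [ 0.29  -0.254] 94
fit1 side 0.59 [293. 201.] [0.432 0.043] 128
fit1 side 0.58 [326. 259.] [0.339 0.388] 264
fit1 side 0.55 [318. 229.] [0.349 0.228] 236
fit1 side 0.52 [298. 186.] [ 0.409 -0.072] 108
jar scene 0.61 [281. 262.] [0.768 0.14 ] 532
jar side 0.69 [201. 210.] [0.774 0.138] 392
bin scene 0.77 [393. 217.] [0.567 0.488] 2215
bin side 0.96 [252. 280.] [0.563 0.504] 2372
level scene 0.77 [208. 268.] [ 0.794 -0.077] 1128
level side 0.86 [207. 185.] [ 0.792 -0.093] 354
```

```bash
cat >> h.py <<'E'
def plan(pos,yaw=None,steps=None):
    """print tool-frame shift to reach world TCP pos with tool-x heading yaw (tool assumed down)"""
    s=robot.read_state(); M=Rm(s['orientation']); d=M.T@(np.array(pos)-s['tool_pos'])
    y0=np.arctan2(M[1,0],M[0,0]); t=0 if yaw is None else -((yaw-y0+np.pi)%(2*np.pi)-np.pi)
    n=max(np.linalg.norm(d)/.05,abs(t)/.14)
    print('TCP',np.round(s['tool_pos'],4),'yaw',round(y0,4),'q6',round(s['q'][5],2),'tilt',np.round(M[:,2],4),'shift mm',np.round(d*1000,1),'turn',round(t,4),'rows',round(n,2),'open',round(s['opening'],4),'t',round(s['t'],1))
E
python3 - <<'E'
from h import *
s=robot.read_state();M=Rm(s['orientation']);print(M.round(3))
im=shot('wrist');print('cam in tool',M.T@(np.array(im['position'])-s['tool_pos']), 'fwd',M.T@Rm(im['orientation'])@[0,0,-1],'right',M.T@Rm(im['orientation'])@[1,0,0])
plan([.38,-.32,.40]);plan([.38,-.32,.40],0)
E
```

```text
[[ 0.956  0.292 -0.   ]
 [ 0.292 -0.956 -0.   ]
 [-0.     0.    -1.   ]]
cam in tool [ 0.07079649 -0.0006611  -0.16531348] fwd [-2.56008999e-01 -6.28876205e-04  9.66674194e-01] right [7.51235757e-04 9.99999357e-01 8.49509503e-04]
TCP [ 0.1755 -0.5737  0.2186] yaw 0.2968 q6 -0.09 tilt [-0.  0. -1.] shift mm [ 269.8 -182.8 -181.4] turn 0 rows 7.46 open 0.0929 t 1.1
TCP [ 0.1755 -0.5737  0.2186] yaw 0.2968 q6 -0.09 tilt [-0.  0. -1.] shift mm [ 269.8 -182.8 -181.4] turn 0.2968 rows 7.46 open 0.0929 t 1.1
```

Emit:
{"method": "send_rows", "body": {
  "targets": [
    [1, [33.7, -22.8, -22.7], 0],
    [1, [33.7, -22.8, -22.7], 0],
    [1, [33.7, -22.8, -22.7], 0],
    [1, [33.7, -22.8, -22.7], 0],
    [1, [33.7, -22.8, -22.7], 0],
    [1, [33.7, -22.8, -22.7], 0],
    [1, [33.7, -22.8, -22.7], 0],
    [1, [33.7, -22.8, -22.7], 0],
    [1, [0, 0, 0], 0.148],
    [1, [0, 0, 0], 0.148],
    [1, [0, 0, 0], 0]
  ]
}}

```text
t: 2.2
tool_pos: [0.3803, -0.3202, 0.4006]
orientation: [3.141, -0.001, 0.001]
force: [0.4, 1.2, -0.9]
opening: 0.093
```

```bash
python3 - <<'E'
from h import *
im=shot('wrist','w1.png');plan([.38,-.32,.40],0)
E
```

```text
TCP [ 0.3801 -0.3203  0.4003] yaw 0.0043 q6 0.76 tilt [ 1.e-04 -1.e-04 -1.e+00] shift mm [-0.  -0.3  0.3] turn 0.0043 rows 0.03 open 0.0931 t 2.2
```

View pics/w1.png

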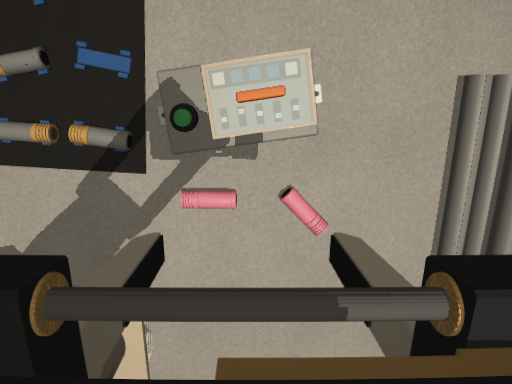

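```bash
python3 - <<'E'
import cv2
im=cv2.imread('pics/w1.png')
cv2.imwrite('pics/c3.png',cv2.resize(im[40:165,150:330],None,fx=4.4,fy=4.4,interpolation=cv2.INTER_CUBIC))
E
```

```text
(no output)
```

View pics/c3.png

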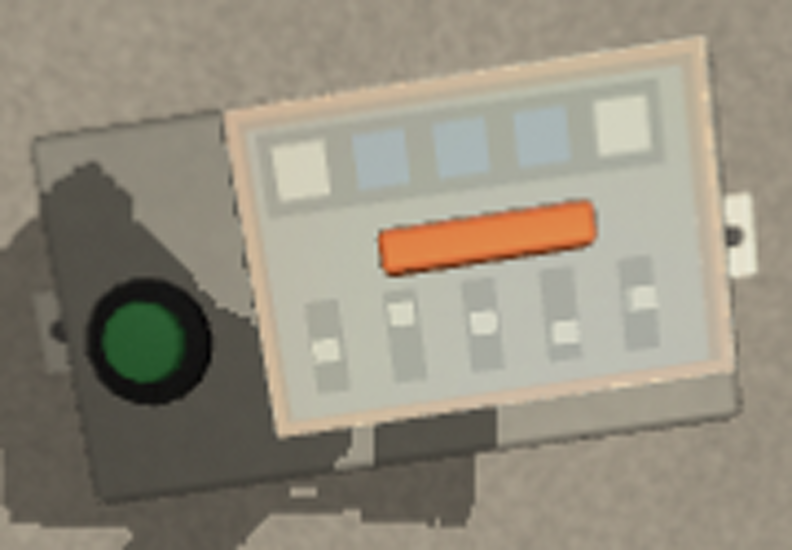

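```bash
cat >> h.py <<'E'
from scipy.optimize import least_squares
def fitpose(im,obj,uv,x0):
    """planar pose x,y,yaw of object points obj (m) seen at uv"""
    obj=np.array(obj,float);uv=np.array(uv,float)
    def W(p): c,s=np.cos(p[2]),np.sin(p[2]); return np.c_[p[0]+c*obj[:,0]-s*obj[:,1],p[1]+s*obj[:,0]+c*obj[:,1],obj[:,2]]
    r=least_squares(lambda p:(proj(im,W(p))-uv).ravel(),x0,loss='soft_l1')
    print('pose',r.x.round(4),'res px',np.abs(r.fun).reshape(-1,2).max(1).round(2)); return r.x
def T(p,x,y): c,s=np.cos(p[2]),np.sin(p[2]); return np.array([p[0]+c*x-s*y,p[1]+s*x+c*y])
E
python3 - <<'E'
from h import *
im=shot('wrist')
f=lambda l:[[150+(u)/4.4,40+(v)/4.4] for u,v in l]
b=fitpose(im,[[.065,.12,.046],[-.065,.12,.046],[-.065,-.12,.046],[-.01,.088,.064]],f([(35,138),(105,502),(740,412),(147,342)]),[.45,-.3,.13])
c=fitpose(im,[[.054,.08,.07],[.054,-.08,.07],[-.054,-.08,.07],[-.054,.08,.07],[.007,.035,.096],[.007,-.035,.096],[-.007,-.035,.096],[-.007,.035,.096]],f([(225,112),(703,38),(735,370),(282,437),(379,233),(593,201),(596,240),(385,275)]),[.45,-.3,.13])
print(T(b,.006,-.03))
plan([c[0],c[1],.2],c[2])
E
```

```text
pose [ 0.4718 -0.3094  0.146 ] res px [1.35 0.89 2.41 0.56]
pose [ 0.4817 -0.3393  0.1518] res px [0.6  0.58 0.43 0.87 0.57 0.64 0.96 0.45]
[ 0.4820804  -0.33825229]
TCP [ 0.3799 -0.3205  0.4001] yaw 0.0052 q6 0.76 tilt [-2.e-04  2.e-04 -1.e+00] shift mm [101.7  19.4 200.1] turn -0.1466 rows 4.51 open 0.0931 t 2.3
```

Emit:
{"method": "send_rows", "body": {
  "targets": [
    [1, [25, 5, 40], 0],
    [1, [25, 5, 40], 0],
    [1, [25, 5, 40], 0],
    [1, [27, 5, 40], 0],
    [1, [0, 0, 40], 0],
    [1, [0, 0, 0], -0.145],
    [1, [0, 0, 0], -0.145],
    [1, [0, 0, 0], -0.145],
    [1, [0, 0, 0], -0.145],
    [1, [0, 0, 0], -0.145],
    [1, [0, 0, 0], -0.145],
    [1, [0, 0, 0], -0.145]
  ]
}}

```text
t: 3.5
tool_pos: [0.4815, -0.3408, 0.1998]
orientation: [-2.737, -1.54, 0.0]
force: [-0.4, 0.0, 0.4]
opening: 0.0927
```

Emit:
{"method": "send_rows", "body": {
  "targets": [
    [1, [0, 0, 0], -0.145],
    [1, [0, 0, 0], -0.145],
    [1, [0, 0, 0], -0.145],
    [1, [0, 0, 0], -0.145],
    [1, [0, 0, 0], -0.14],
    [1, [0, 0, 0], 0]
  ]
}}

```text
t: 4.1
tool_pos: [0.4815, -0.3407, 0.1999]
orientation: [-2.025, -2.402, 0.0]
force: [-0.2, -0.2, -0.4]
opening: 0.0931
```

```bash
python3 - <<'E'
from h import *
im=shot('wrist','w2.png');plan([.4818,-.3390,.12],1.72)
E
```

```text
TCP [ 0.4816 -0.3406  0.1999] yaw 1.7349 q6 -0.87 tilt [-4.e-04  4.e-04 -1.e+00] shift mm [ 1.6  0.5 79.9] turn 0.0149 rows 1.6 open 0.093 t 4.2
```

View pics/w2.png

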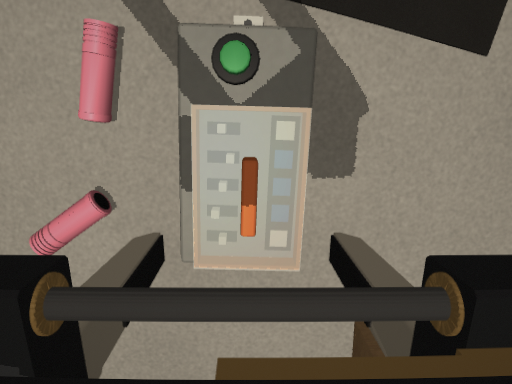

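```bash
python3 - <<'E'
from h import *
im=shot('wrist')
I=cv2.cvtColor(im['color'],cv2.COLOR_RGB2BGR)
cv2.imwrite('pics/c4.png',cv2.resize(I[10:290,160:340],None,fx=2.1,fy=2.1,interpolation=cv2.INTER_CUBIC))
E
```

```text
(no output)
```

View pics/c4.png

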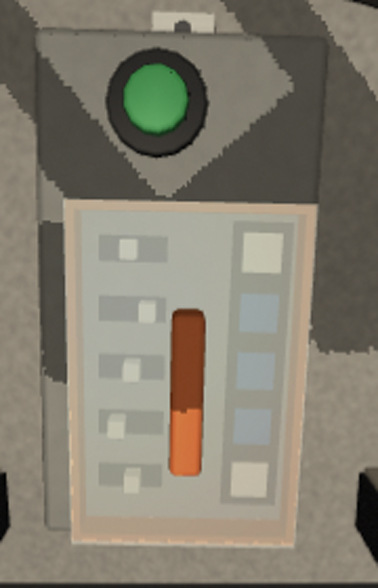

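```bash
python3 - <<'E'
from h import *
im=shot('wrist')
f=lambda l:[[160+u/2.1,10+v/2.1] for u,v in l]
c=fitpose(im,[[-.054,.08,.07],[.054,.08,.07],[.054,-.08,.07],[-.054,-.08,.07],[0,.035,.096],[0,-.035,.096]],f([(65,199),(317,206),(296,546),(73,543),(189,310),(185,475)]),[.48,-.34,.15])
b=fitpose(im,[[.065,.12,.046],[-.065,.12,.046],[-.065,-.12,.046],[-.01,.088,.064]],f([(327,38),(38,30),(47,528),(156,98)]),[.47,-.3,.15])
plan([c[0],c[1],.12],c[2]+np.pi/2)
E
```

```text
pose [ 0.4838 -0.3382  0.1463] res px [0.91 2.02 0.18 0.34 1.6  0.95]
pose [ 0.4736 -0.3082  0.1382] res px [2.38 2.54 3.65 1.8 ]
TCP [ 0.4818 -0.3406  0.2001] yaw 1.733 q6 -0.86 tilt [-2.e-04  2.e-04 -1.e+00] shift mm [ 2.   2.4 80.1] turn 0.0159 rows 1.6 open 0.0931 t 4.2
```

Emit:
{"method": "send_rows", "body": {
  "newtons": 20,
  "targets": [
    [1, [1.5, 1.5, 40], 0.014],
    [1, [0, 0, 40], 0],
    [1, [0, 0, 30], 0],
    [1, [0, 0, 13], 0],
    [1, [0, 0, 0], 0],
    [-1, [0, 0, 0], 0],
    [-1, [0, 0, 0], 0],
    [-1, [0, 0, 0], 0],
    [-1, [0, 0, 0], 0],
    [-1, [0, 0, 0], 0],
    [-1, [0, 0, 0], 0],
    [-1, [0, 0, 0], 0]
  ]
}}

```text
t: 5.45
tool_pos: [0.4832, -0.3387, 0.0773]
orientation: [-2.048, -2.383, -0.0]
force: [-0.4, -0.8, -1.1]
opening: 0.0416
```

```bash
python3 - <<'E'
from h import *
plan([.4838,-.3382,.076],1.717)
im=shot('wrist','w3.png')
E
```

```text
TCP [ 0.4832 -0.3387  0.0773] yaw 1.7218 q6 -0.85 tilt [-1.e-04  0.e+00 -1.e+00] shift mm [0.4 0.7 1.3] turn 0.0048 rows 0.03 open 0.0416 t 5.5
```

View pics/w3.png

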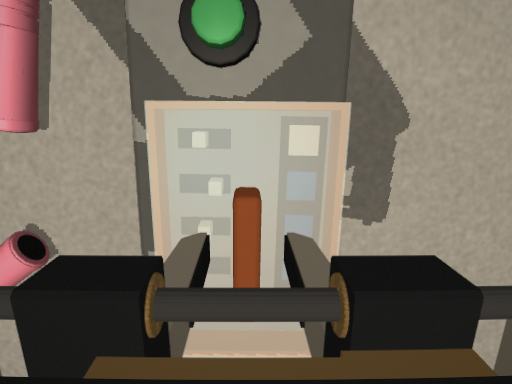

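Centred on the rib (fingers at columns ~200 and ~300, rib at 247). Keep closing (~0.07 m/s).

Emit:
{"method": "send_rows", "body": {
  "newtons": 20,
  "targets": [
    [-1, [0, 0, 0], 0],
    [-1, [0, 0, 0], 0],
    [-1, [0, 0, 0], 0],
    [-1, [0, 0, 0], 0],
    [-1, [0, 0, 0], 0],
    [-1, [0, 0, 0], 0]
  ]
}}

```text
t: 6.1
tool_pos: [0.4832, -0.3387, 0.0772]
orientation: [-2.047, -2.383, 0.0]
force: [-0.3, -0.1, -0.7]
opening: 0.0137
```

Emit:
{"method": "send_rows", "body": {
  "newtons": 20,
  "targets": [
    [-1, [0, 0, -10], 0],
    [-1, [0, 0, -30], 0],
    [-1, [0, 0, -30], 0],
    [-1, [0, 0, -30], 0],
    [-1, [0, 0, 0], 0]
  ]
}}

```text
t: 6.6
tool_pos: [0.4857, -0.3407, 0.1836]
orientation: [2.042, 2.376, 0.0]
force: [1.4, -0.8, -1.0]
opening: 0.0137
```

```bash
python3 - <<'E'
from h import *
b=[.4725,-.309,.146]
p=T(b,.172,-.03);print(p)
plan([p[0],p[1],.17],1.717)
im=shot('wrist','w4.png');im=shot('scene','s4.png')
E
```

```text
[ 0.64703453 -0.31365795]
TCP [ 0.4857 -0.3407  0.1836] yaw 1.7218 q6 -0.85 tilt [ 0.0071 -0.0059 -1.    ] shift mm [  2.5 163.5  14.6] turn 0.0048 rows 3.28 open 0.0137 t 6.6
```

View pics/s4.png

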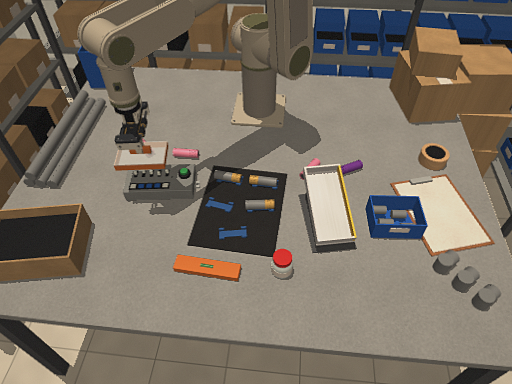

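Emit:
{"method": "send_rows", "body": {
  "targets": [
    [-1, [0, 40, 0], 0],
    [-1, [1, 42, 0], 0],
    [-1, [1, 42, 0], 0],
    [-1, [0, 40, 0], 0],
    [-1, [0, 0, 0], 0],
    [-1, [0, 0, 0], 0]
  ]
}}

```text
t: 7.3
tool_pos: [0.6443, -0.3108, 0.1735]
orientation: [-2.043, -2.38, 0.002]
force: [-0.1, -0.3, -1.9]
opening: 0.0141
```

```bash
python3 - <<'E'
from h import *
plan([.647,-.3137,.035],1.717)
im=shot('wrist','w4.png');im=shot('scene','s5.png')
E
```

```text
TCP [ 0.6443 -0.3108  0.1735] yaw 1.7231 q6 -0.67 tilt [-0.0047  0.0024 -1.    ] shift mm [ -3.7   2.8 138.5] turn 0.0061 rows 2.77 open 0.0141 t 7.3
```

View pics/s5.png

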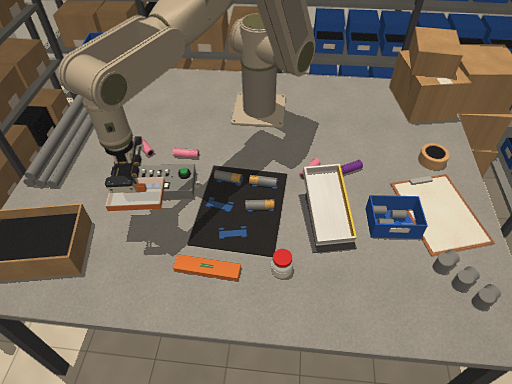

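Emit:
{"method": "send_rows", "body": {
  "targets": [
    [-1, [0, 0, 40], 0],
    [-1, [0, 0, 40], 0],
    [-1, [0, 0, 35], 0],
    [-1, [0, 0, 15], 0],
    [-1, [0, 0, 5], 0],
    [-1, [0, 0, 3], 0],
    [-1, [0, 0, 2], 0],
    [-1, [0, 0, 0], 0]
  ]
}}

```text
t: 8.2
tool_pos: [0.6462, -0.3127, 0.0393]
orientation: [2.046, 2.38, 0.001]
force: [-0.7, 0.2, -1.6]
opening: 0.0139
```

```bash
python3 - <<'E'
from h import *
plan([.647,-.3137,.032],1.717); print(robot.read_state()['force'])
E
```

```text
TCP [ 0.6462 -0.3127  0.0393] yaw 1.7218 q6 -0.67 tilt [ 0.0027 -0.0015 -1.    ] shift mm [-1.1  0.6  7.4] turn 0.0048 rows 0.15 open 0.0139 t 8.2
[-0.74494817  0.21592964 -1.57846089]
```

Emit:
{"method": "send_rows", "body": {
  "targets": [
    [-1, [0, 0, 2], 0],
    [-1, [0, 0, 2], 0],
    [-1, [0, 0, 1], 0],
    [-1, [0, 0, 1], 0],
    [-1, [0, 0, 0], 0],
    [-1, [0, 0, 0], 0]
  ]
}}

```text
t: 8.8
tool_pos: [0.6451, -0.312, 0.0312]
orientation: [2.047, 2.383, 0.0]
force: [-1.4, 0.6, -1.3]
opening: 0.014
```

Emit:
{"method": "send_rows", "body": {
  "targets": [
    [0.2, [0, 0, 0], 0],
    [0.2, [0, 0, 0], 0],
    [0.2, [0, 0, 0], 0],
    [0.2, [0, 0, 0], 0],
    [0.2, [0, 0, 0], 0],
    [0.2, [0, 0, -30], 0],
    [0.2, [0, 0, -40], 0],
    [0.2, [0, 0, -40], 0],
    [0.2, [0, -30, -40], 0],
    [0.2, [0, -40, 0], 0],
    [0.2, [0, -40, 0], 0],
    [0.2, [0, 0, 0], 0]
  ]
}}

```text
t: 10.0
tool_pos: [0.5318, -0.329, 0.1805]
orientation: [-2.048, -2.378, 0.002]
force: [0.7, 0.7, -0.4]
opening: 0.0559
```

```bash
python3 - <<'E'
from h import *
plan([.4725,-.309,.2],1.717)
im=shot('wrist','w5.png');im=shot('scene','s6.png')
E
```

```text
TCP [ 0.5318 -0.329   0.1805] yaw 1.7194 q6 -0.78 tilt [-3.1e-03  9.0e-04 -1.0e+00] shift mm [ 28.5 -55.8 -19.3] turn 0.0024 rows 1.31 open 0.0559 t 10.0
```

View pics/s6.png

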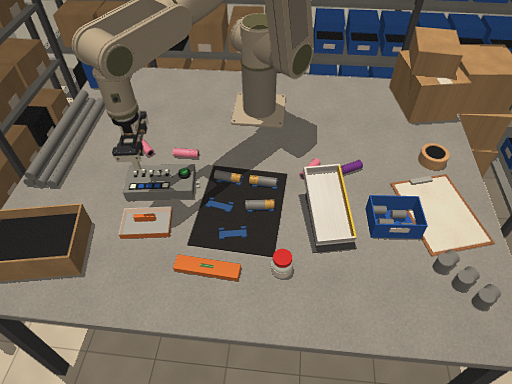

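View pics/w5.png

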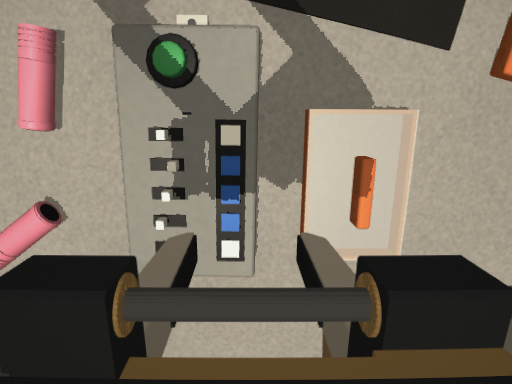

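Emit:
{"method": "send_rows", "body": {
  "targets": [
    [0.2, [-10, -25, -20], 0],
    [0.2, [-10, -25, -20], 0],
    [0.2, [0, 0, 0], 0],
    [0.2, [0, 0, 0], 0]
  ]
}}

```text
t: 10.5
tool_pos: [0.4911, -0.3562, 0.222]
orientation: [2.047, 2.381, 0.001]
force: [-0.9, 0.6, -0.3]
opening: 0.0559
```

```bash
python3 - <<'E'
from h import *
plan([.4725,-.309,.2],1.717)
im=shot('wrist','w6.png')
I=cv2.imread('pics/w6.png')
cv2.imwrite('pics/c6.png',cv2.resize(I[20:270,120:330],None,fx=2.4,fy=2.4,interpolation=cv2.INTER_CUBIC))
E
```

```text
TCP [ 0.4911 -0.3562  0.222 ] yaw 1.7214 q6 -0.86 tilt [ 2.e-03 -9.e-04 -1.e+00] shift mm [ 49.5 -11.4  21.9] turn 0.0044 rows 1.11 open 0.0559 t 10.5
```

View pics/c6.png

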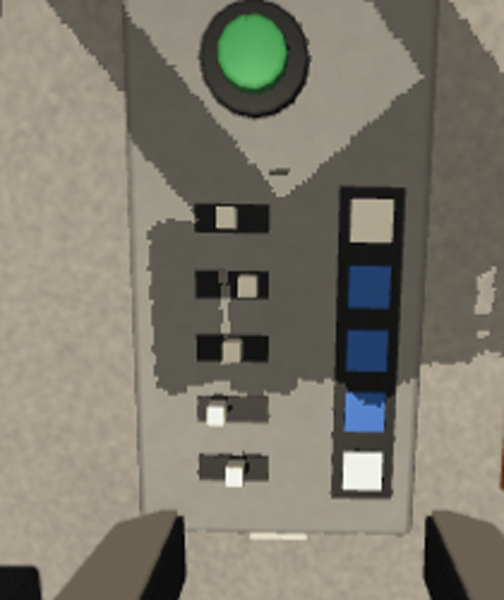

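```bash
python3 - <<'E'
from h import *
im=shot('wrist')
f=lambda l:np.array([[120+u/2.4,20+v/2.4] for u,v in l])
ys=[.026,-.002,-.030,-.058,-.086]
tg=f([(372,220),(369,287),(366,350),(364,412),(362,471)]); sl=f([(232,218),(232,284),(232.5,348),(233,409),(233.5,468)])
b=fitpose(im,[[.04,y,.049] for y in ys]+[[-.02,y,.046] for y in ys]+[[-.01,.088,.064]],np.r_[tg,sl,f([(252,52)])],[.4725,-.309,.146])
k=f([(226,217),(247,287),(231,350),(215,414),(234,475)])
for p in onz(im,k,.061):
    d=p[:2]-b[:2]; c,s=np.cos(b[2]),np.sin(b[2]); print('knob box xy',(c*d[0]+s*d[1]).round(4),(-s*d[0]+c*d[1]).round(4))
np.save('box.npy',b)
p=T(b,-.022,-.002);plan([*p,.1],b[2]+np.pi/2)
E
```

```text
pose [ 0.4719 -0.3062  0.136 ] res px [0.08 0.2  0.47 0.35 0.31 0.34 0.17 0.19 0.22 0.24 0.12]
knob box xy -0.0208 0.0259
knob box xy -0.0122 -0.0022
knob box xy -0.0191 -0.0288
knob box xy -0.0263 -0.0569
knob box xy -0.0182 -0.0847
TCP [ 0.4908 -0.3551  0.2202] yaw 1.7226 q6 -0.86 tilt [-4.0e-04  1.1e-03 -1.0e+00] shift mm [ 49.3 -33.2 120.3] turn 0.0159 rows 2.68 open 0.0556 t 10.6
```

```bash
python3 - <<'E'
from h import *
b=np.load('box.npy')
p=T(b,-.018,-.0855);plan([*p,.052],b[2]+np.pi/2)
E
```

```text
TCP [ 0.4908 -0.3551  0.2202] yaw 1.7226 q6 -0.86 tilt [-4.0e-04  1.1e-03 -1.0e+00] shift mm [-34.3 -30.5 168.2] turn 0.0159 rows 3.49 open 0.0556 t 10.6
```

Emit:
{"method": "send_rows", "body": {
  "newtons": 6,
  "targets": [
    [-0.35, [-17, -15, 30], 0.016],
    [-0.35, [-17, -15, 40], 0],
    [-0.35, [0, 0, 40], 0],
    [-0.35, [0, 0, 0], 0],
    [-0.35, [0, 0, 0], 0]
  ]
}}

```text
t: 11.1
tool_pos: [0.465, -0.3924, 0.1102]
orientation: [-2.063, -2.365, -0.001]
force: [0.8, -0.3, 1.0]
opening: 0.0302
```

```bash
python3 - <<'E'
from h import *
b=np.load('box.npy')
p=T(b,-.018,-.0855);plan([*p,.052],b[2]+np.pi/2)
shot('wrist','w7.png')
E
```

```text
TCP [ 0.465  -0.3924  0.1102] yaw 1.7068 q6 -0.92 tilt [-0.0022  0.0027 -1.    ] shift mm [-1.3  0.6 58.2] turn -0.0 rows 1.16 open 0.0302 t 11.1
```

View pics/w7.png

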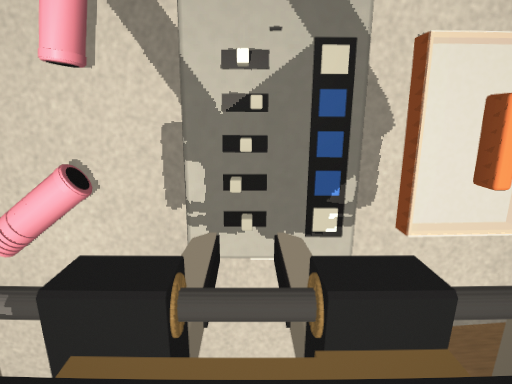

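Emit:
{"method": "send_rows", "body": {
  "targets": [
    [-0.35, [-0.5, 0.5, 30], 0],
    [-0.35, [0, 0, 20], 0],
    [-0.35, [0, 0, 7], 0],
    [-0.35, [0, 0, 0], 0],
    [-0.35, [0, 0, 0], 0]
  ]
}}

```text
t: 11.65
tool_pos: [0.467, -0.3951, 0.0566]
orientation: [2.064, 2.364, -0.0]
force: [-0.5, -0.4, -0.4]
opening: 0.0304
```

```bash
python3 - <<'E'
from h import *
b=np.load('box.npy')
p=T(b,-.018,-.0855);plan([*p,.052],b[2]+np.pi/2)
shot('wrist','w8.png'); print(robot.read_state()['force'])
E
```

```text
TCP [ 0.467  -0.3951  0.0566] yaw 1.7063 q6 -0.92 tilt [ 0.0023 -0.0022 -1.    ] shift mm [ 1.9 -1.   4.6] turn -0.0005 rows 0.1 open 0.0304 t 11.7
[ 0.23490344 -0.05622248  0.71635722]
```

View pics/w8.png

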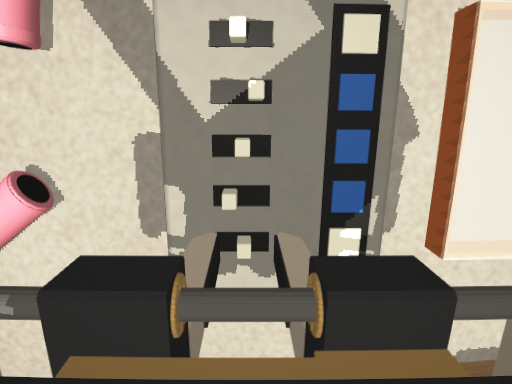

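Emit:
{"method": "send_rows", "body": {
  "targets": [
    [-0.35, [1, -0.5, 3.5], 0],
    [-1, [0, 0, 0], 0],
    [-1, [0, 0, 0], 0],
    [-1, [0, 0, 0], 0],
    [-1, [0, 0, 0], 0],
    [-1, [0, 0, 0], 0],
    [-1, [0, 0, 0], 0]
  ]
}}

```text
t: 12.4
tool_pos: [0.465, -0.3934, 0.0509]
orientation: [2.067, 2.366, 0.0]
force: [-0.8, 0.5, 1.3]
opening: 0.0079
```

```bash
python3 - <<'E'
from h import *
b=np.load('box.npy')
p=T(b,-.0275,-.0855);plan([*p,.052],b[2]+np.pi/2)
E
```

```text
TCP [ 0.465  -0.3934  0.0509] yaw 1.7057 q6 -0.92 tilt [ 1.e-04 -1.e-04 -1.e+00] shift mm [-0.1 -8.8 -1.1] turn -0.001 rows 0.18 open 0.0079 t 12.4
```

Emit:
{"method": "send_rows", "body": {
  "targets": [
    [-1, [0, -3, 0], 0],
    [-1, [0, -3, 0], 0],
    [-1, [0, -3.5, 0], 0],
    [-1, [0, 0, 0], 0],
    [-1, [0, 0, 0], 0]
  ]
}}

```text
t: 12.9
tool_pos: [0.4556, -0.3946, 0.0509]
orientation: [2.066, 2.366, 0.0]
force: [2.4, -0.1, 1.9]
opening: 0.0077
```

```bash
python3 - <<'E'
from h import *
b=np.load('box.npy')
p=T(b,-.0275,-.0855);plan([*p,.052],b[2]+np.pi/2)
print(robot.read_state()['force'])
E
```

```text
TCP [ 0.4556 -0.3946  0.0509] yaw 1.7057 q6 -0.93 tilt [ 5.e-04 -1.e-04 -1.e+00] shift mm [-0.1  0.6 -1.1] turn -0.0011 rows 0.03 open 0.0077 t 12.9
[ 2.37315922 -0.05233952  1.93851274]
```

Emit:
{"method": "send_rows", "body": {
  "targets": [
    [-0.35, [0, 0, 0], 0],
    [-0.35, [0, 0, 0], 0],
    [-0.35, [0, 0, 0], 0],
    [-0.35, [0, 0, 0], 0],
    [-0.35, [0, 0, -20], 0],
    [-0.35, [14, 1, -5], 0],
    [-0.35, [14, 1, 0], 0],
    [-0.35, [0, 0, 0], 0],
    [-0.35, [0, 0, 0], 0]
  ]
}}

```text
t: 13.8
tool_pos: [0.4534, -0.366, 0.0751]
orientation: [-2.065, -2.366, 0.0]
force: [0.4, 0.1, -0.3]
opening: 0.0303
```

```bash
python3 - <<'E'
from h import *
b=np.load('box.npy')
p=T(b,-.026,-.0575);plan([*p,.052],b[2]+np.pi/2)
shot('wrist','w9.png')
E
```

```text
TCP [ 0.4534 -0.366   0.0751] yaw 1.7067 q6 -0.9 tilt [-8.e-04  5.e-04 -1.e+00] shift mm [-0.9  0.4 23.1] turn -0.0001 rows 0.46 open 0.0303 t 13.8
```

View pics/w9.png

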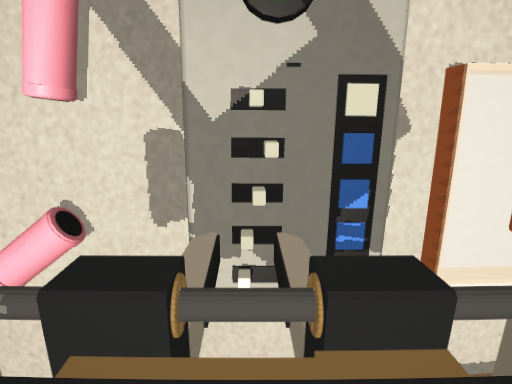

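Emit:
{"method": "send_rows", "body": {
  "targets": [
    [-0.35, [0, 0, 15], 0],
    [-0.35, [0, 0, 8], 0],
    [-0.35, [0, 0, 0], 0],
    [-1, [0, 0, 0], 0],
    [-1, [0, 0, 0], 0],
    [-1, [0, 0, 0], 0],
    [-1, [0, 0, 0], 0],
    [-1, [0, 0, 0], 0],
    [-1, [0, 5, 0], 0],
    [-1, [0, 5, 0], 0],
    [-1, [0, 4.5, 0], 0],
    [-1, [0, 0, 0], 0]
  ]
}}

```text
t: 15.05
tool_pos: [0.468, -0.365, 0.0531]
orientation: [-2.066, -2.366, 0.002]
force: [-6.6, -0.9, 4.9]
opening: 0.0079
```

```bash
python3 - <<'E'
from h import *
b=np.load('box.npy')
p=T(b,-.012,-.0575);plan([*p,.052],b[2]+np.pi/2)
print(robot.read_state()['force'])
E
```

```text
TCP [ 0.468  -0.365   0.0531] yaw 1.7062 q6 -0.88 tilt [-1.5e-03 -7.0e-04 -1.0e+00] shift mm [ 0.2 -0.2  1.1] turn -0.0006 rows 0.02 open 0.0079 t 15.1
[-6.60800762 -0.85885655  4.94666059]
```

At the stop (on). Next sw3 (x≈-19, y=-29.5).

Emit:
{"method": "send_rows", "body": {
  "targets": [
    [-0.35, [0, -0.5, 0], 0],
    [-0.35, [0, 0, 0], 0],
    [-0.35, [0, 0, 0], 0],
    [-0.35, [0, 0, 0], 0],
    [-0.35, [0, 0, -20], 0],
    [-0.35, [14, -3, -5], 0],
    [-0.35, [14, -4, 0], 0],
    [-0.35, [0, 0, 0], 0],
    [-0.35, [0, 0, 0], 0]
  ]
}}

```text
t: 15.95
tool_pos: [0.457, -0.3379, 0.0777]
orientation: [2.066, 2.366, -0.0]
force: [0.3, -0.1, -0.5]
opening: 0.03
```

```bash
python3 - <<'E'
from h import *
b=np.load('box.npy')
p=T(b,-.019,-.0295);plan([*p,.052],b[2]+np.pi/2)
shot('wrist','w10.png')
E
```

```text
TCP [ 0.457  -0.3379  0.0777] yaw 1.7062 q6 -0.86 tilt [ 1.e-04 -2.e-04 -1.e+00] shift mm [-0.1  0.1 25.7] turn -0.0006 rows 0.51 open 0.03 t 15.9
```

View pics/w10.png

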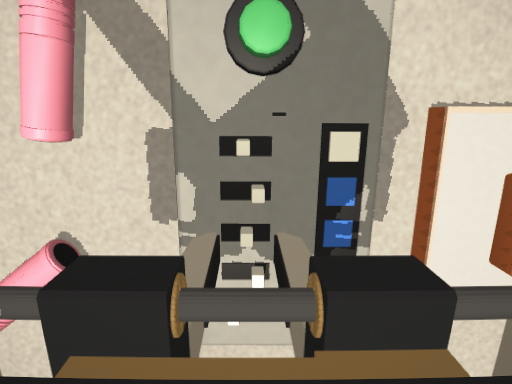

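Emit:
{"method": "send_rows", "body": {
  "targets": [
    [-0.35, [0, 0, 15], 0],
    [-0.35, [0, 0, 9], 0],
    [-0.35, [0, 0, 1], 0],
    [-1, [0, 0, 0], 0],
    [-1, [0, 0, 0], 0],
    [-1, [0, 0, 0], 0],
    [-1, [0, 0, 0], 0],
    [-1, [0, 0, 0], 0],
    [-1, [0, 3.5, 0], 0],
    [-1, [0, 3.5, 0], 0],
    [-1, [0, 0, 0], 0],
    [-1, [0, 0, 0], 0]
  ]
}}

```text
t: 17.2
tool_pos: [0.4642, -0.3372, 0.0532]
orientation: [2.066, 2.366, -0.0]
force: [-1.4, -0.7, 4.8]
opening: 0.008
```

```bash
python3 - <<'E'
from h import *
b=np.load('box.npy')
p=T(b,-.012,-.0295);plan([*p,.052],b[2]+np.pi/2)
print(robot.read_state()['force'])
E
```

```text
TCP [ 0.4642 -0.3372  0.0532] yaw 1.706 q6 -0.85 tilt [ 5.e-04 -6.e-04 -1.e+00] shift mm [ 0.1 -0.2  1.2] turn -0.0008 rows 0.02 open 0.008 t 17.2
[-1.44205588 -0.74668769  4.84212573]
```

Emit:
{"method": "send_rows", "body": {
  "targets": [
    [-0.35, [0, 0, 0], 0],
    [-0.35, [0, 0, 0], 0],
    [-0.35, [0, 0, 0], 0],
    [-0.35, [0, 0, 0], 0],
    [-0.35, [0, 0, -20], 0],
    [-0.35, [27, -4, -5], 0],
    [-0.35, [28, -5, 0], 0],
    [-0.35, [0, 0, 0], 0],
    [-0.35, [0, 0, 0], 0]
  ]
}}

```text
t: 18.1
tool_pos: [0.4476, -0.2835, 0.0778]
orientation: [2.065, 2.367, -0.0]
force: [0.5, -0.2, -0.3]
opening: 0.0303
```

```bash
python3 - <<'E'
from h import *
b=np.load('box.npy')
p=T(b,-.021,.026);plan([*p,.052],b[2]+np.pi/2)
shot('wrist','w11.png')
E
```

```text
TCP [ 0.4476 -0.2835  0.0778] yaw 1.7067 q6 -0.8 tilt [ 2.e-04 -4.e-04 -1.e+00] shift mm [ 0.2 -0.  25.8] turn -0.0001 rows 0.52 open 0.0303 t 18.1
```

View pics/w11.png

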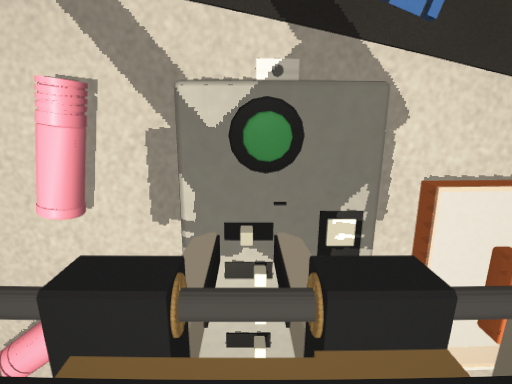

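Emit:
{"method": "send_rows", "body": {
  "targets": [
    [-0.35, [0, 0, 15], 0],
    [-0.35, [0, 0, 9], 0],
    [-0.35, [0, 0, 1], 0],
    [-1, [0, 0, 0], 0],
    [-1, [0, 0, 0], 0],
    [-1, [0, 0, 0], 0],
    [-1, [0, 0, 0], 0],
    [-1, [0, 0, 0], 0],
    [-1, [0, -3.5, 0], 0],
    [-1, [0, -4, 0], 0],
    [-1, [0, 0, 0], 0],
    [-1, [0, 0, 0], 0]
  ]
}}

```text
t: 19.35
tool_pos: [0.4409, -0.2849, 0.0532]
orientation: [2.065, 2.365, 0.002]
force: [4.6, 0.0, -1.2]
opening: 0.0083
```

Emit:
{"method": "send_rows", "body": {
  "targets": [
    [-0.35, [0, 0, 0], 0],
    [-0.35, [0, 0, 0], 0],
    [-0.35, [0, 0, 0], 0],
    [-0.35, [0, 0, 0], 0],
    [-0.35, [0, 0, -30], 0],
    [-0.35, [-30, 0, -45], 0],
    [-0.35, [-35, 15, -45], 0],
    [-0.35, [-35, 15, -45], 0],
    [-0.35, [0, 0, 0], 0],
    [-0.35, [0, 0, 0], 0]
  ]
}}

```text
t: 20.35
tool_pos: [0.4775, -0.3684, 0.2015]
orientation: [2.066, 2.364, -0.0]
force: [-0.3, 1.0, 0.6]
opening: 0.0302
```

```bash
python3 - <<'E'
from h import *
b=np.load('box.npy')
s=robot.read_state(); print(s['tool_pos'])
im=shot('wrist','w12.png')
I=cv2.imread('pics/w12.png')
cv2.imwrite('pics/c12.png',cv2.resize(I[0:290,100:380],None,fx=2,fy=2,interpolation=cv2.INTER_CUBIC))
for i,y in enumerate([.026,-.002,-.030,-.058,-.086]):
  print(i+1,[proj(im,[*T(b,x,y),.061])[0].round(0) for x in (-.028,-.012)])
E
```

```text
[ 0.47751082 -0.36843571  0.20149063]
1 [array([219.,  98.]), array([236.,  98.])]
2 [array([219., 129.]), array([237., 129.])]
3 [array([220., 159.]), array([237., 159.])]
4 [array([221., 188.]), array([237., 188.])]
5 [array([221., 215.]), array([237., 215.])]
```

View pics/c12.png

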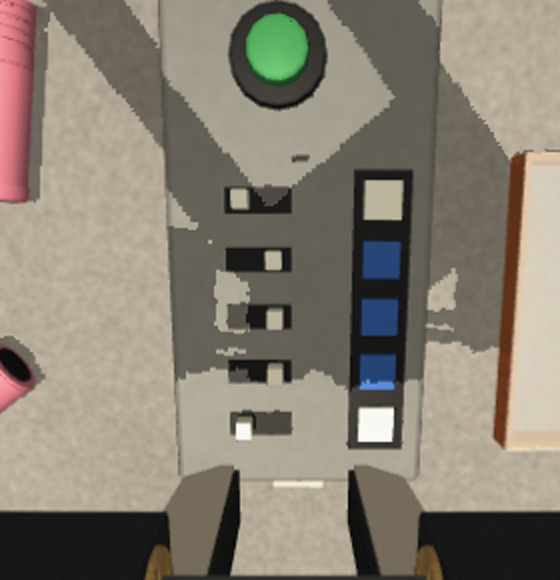

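```bash
python3 - <<'E'
from h import *
plan([.47,-.04,.42],1.57)
E
```

```text
TCP [ 0.4766 -0.3671  0.1997] yaw 1.7055 q6 -0.88 tilt [-0.0011  0.0011 -1.    ] shift mm [ 325.3   37.2 -219.9] turn 0.1355 rows 7.89 open 0.0301 t 20.4
```

Emit:
{"method": "send_rows", "body": {
  "targets": [
    [1, [0, 4, -40], 0],
    [1, [36, 4, -40], 0],
    [1, [36, 4, -30], 0],
    [1, [36, 4, -30], 0],
    [1, [36, 4, -30], 0],
    [1, [36, 4, -30], 0],
    [1, [36, 4, -20], 0],
    [1, [36, 4, 0], 0],
    [1, [36, 4, 0], 0],
    [1, [37, 0, 0], 0.136],
    [1, [0, 0, 0], 0],
    [1, [0, 0, 0], 0]
  ]
}}

```text
t: 21.6
tool_pos: [0.4682, -0.0424, 0.416]
orientation: [-2.216, -2.224, 0.003]
force: [0.0, 0.4, 0.2]
opening: 0.0931
```

```bash
python3 - <<'E'
from h import *
plan([.47,-.04,.42],1.57)
im=shot('wrist','w13.png')
E
```

```text
TCP [ 0.4682 -0.0424  0.416 ] yaw 1.5742 q6 -0.2 tilt [-2.6e-03  2.0e-04 -1.0e+00] shift mm [ 2.4  1.8 -4. ] turn 0.0042 rows 0.1 open 0.0931 t 21.6
```

View pics/w13.png

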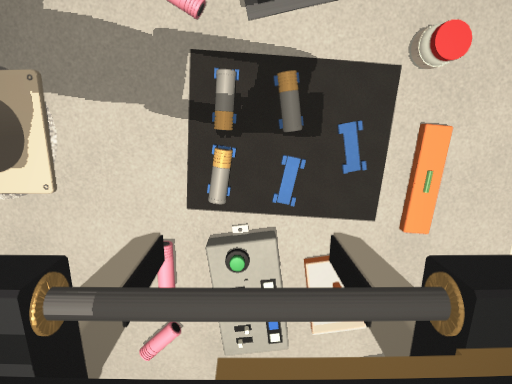

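Emit:
{"method": "send_rows", "body": {
  "targets": [
    [1, [40, 5, 0], 0],
    [1, [40, 5, 0], 0],
    [1, [40, 5, 0], 0],
    [1, [40, 5, 0], 0],
    [1, [40, 5, 0], 0],
    [1, [40, 5, 0], 0],
    [1, [0, 0, 0], 0],
    [1, [0, 0, 0], 0]
  ]
}}

```text
t: 22.45
tool_pos: [0.4995, 0.1961, 0.4164]
orientation: [-2.22, -2.222, 0.004]
force: [0.0, 0.1, 0.0]
opening: 0.0926
```

```bash
python3 - <<'E'
from h import *
plan([.47,-.04,.42],1.57)
im=shot('wrist','w14.png')
I=cv2.imread('pics/w14.png')
cv2.imwrite('pics/c14.png',cv2.resize(I[0:290,130:430],None,fx=2,fy=2,interpolation=cv2.INTER_CUBIC))
E
```

```text
TCP [0.4995 0.1961 0.4164] yaw 1.5715 q6 0.28 tilt [-0.0022 -0.0012 -1.    ] shift mm [-236.1  -29.7   -3.3] turn 0.0015 rows 4.76 open 0.0926 t 22.4
```

View pics/w14.png

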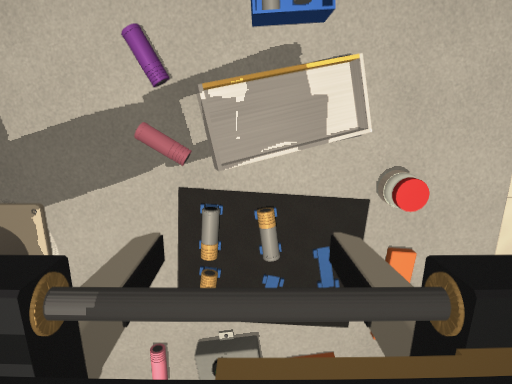

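View pics/c14.png

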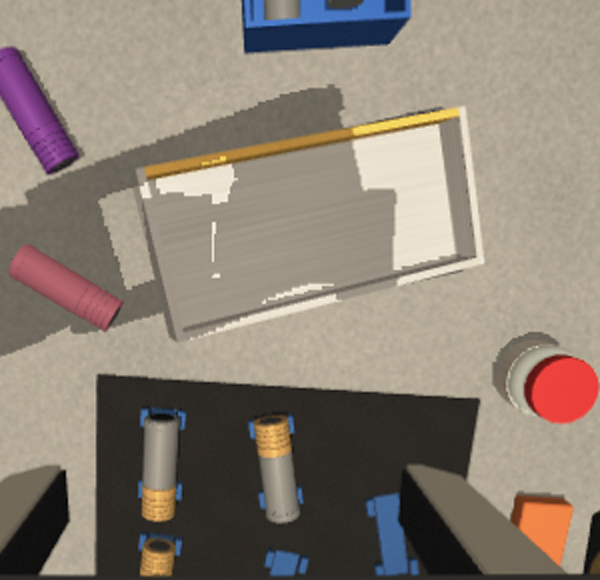

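```bash
cat >> h.py <<'E'
th=.28
def chute(p,x,y,z):
    X=np.cos(th)*x+np.sin(th)*z; Z=.035-np.sin(th)*x+np.cos(th)*z
    return np.array([*T(p,X,y),Z])
def chute_inv(p,w):
    d=np.array(w[:2])-p[:2]; c,s=np.cos(p[2]),np.sin(p[2]); X=c*d[0]+s*d[1]; y=-s*d[0]+c*d[1]; Z=w[2]-.035
    return np.array([np.cos(th)*X-np.sin(th)*Z,y,np.sin(th)*X+np.cos(th)*Z])
E
python3 - <<'E'
from h import *
im=shot('wrist')
uv=[[130+u/2,v/2] for u,v in [(137,170),(465,107),(484,264),(177,342)]]
L=[(-.251,.06,.028),(.006,.06,.028),(.006,-.06,.028),(-.251,-.06,.028)]
P=[chute([0,0,0],*l) for l in L]
p=fitpose(im,P,uv,[.65,.28,.19])
np.save('chute.npy',p)
for c in ['scene','side','wrist']:
    im=shot(c); I=cv2.cvtColor(im['color'],cv2.COLOR_RGB2BGR)
    I=cv2.resize(I,None,fx=2.,fy=2.,interpolation=cv2.INTER_CUBIC)
    for loop in (L,[(-.245,.054,0),(0,.054,0),(0,-.054,0),(-.245,-.054,0)]):
        q=proj(im,[chute(p,*l) for l in loop]); cv2.polylines(I,[np.int32((q*2+.5)*8)],True,(255,0,255),1,cv2.LINE_AA,3)
    q=proj(im,chute(p,-.115,0,0))[0]*2; u,v=int(q[0]),int(q[1]); u0=max(0,u-250);v0=max(0,v-200)
    cv2.imwrite(f'pics/ch_{c}.png',I[v0:v0+400,u0:u0+500])
print('feed',chute(p,-.185,0,0),'axis',chute(p,-.185,0,.016))
E
```

```text
pose [0.6748 0.2995 0.2129] res px [0.59 0.2  0.19 0.38]
feed [0.50101034 0.26196355 0.08612579] axis [0.50533219 0.26289785 0.10150268]
```

View pics/ch_scene.png

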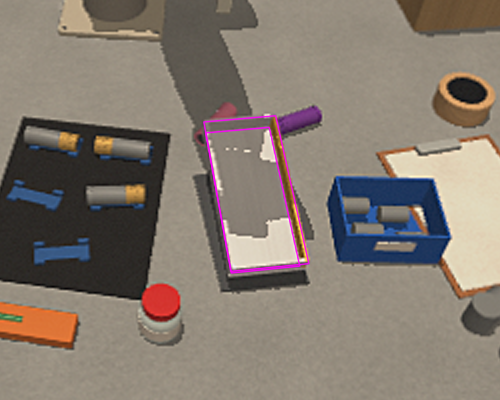

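View pics/ch_side.png

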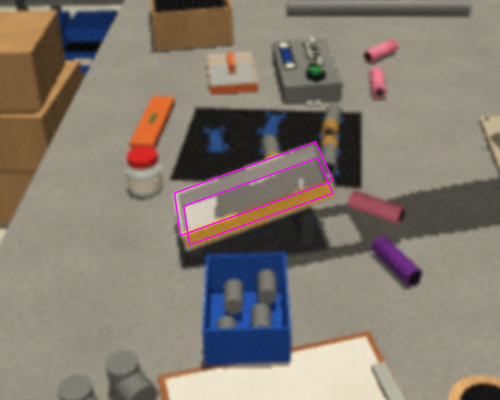

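View pics/ch_wrist.png

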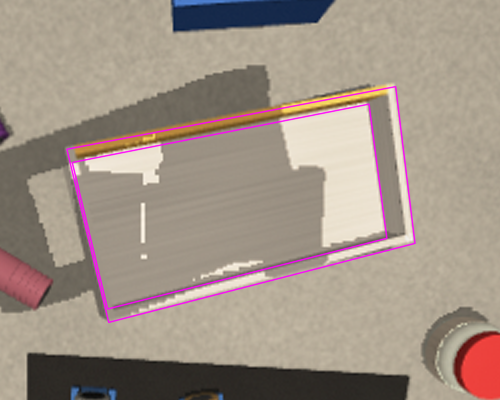

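Emit:
{"method": "send_rows", "body": {
  "targets": [
    [1, [-42, -8, 10], 0],
    [1, [-42, -8, 20], 0],
    [1, [-42, -8, 20], 0],
    [1, [-42, -8, 20], 0],
    [1, [-42, -8, 25], 0],
    [1, [-36, -10, 22], 0],
    [1, [0, 0, 0], 0],
    [1, [0, 0, 0], 0]
  ]
}}

```text
t: 23.5
tool_pos: [0.4485, -0.0504, 0.3007]
orientation: [-2.226, -2.216, -0.0]
force: [0.4, 0.1, 0.2]
opening: 0.0927
```

```bash
python3 - <<'E'
from h import *
plan([.45,-.05,.30],1.57)
im=shot('wrist','w15.png')
I=cv2.imread('pics/w15.png')
cv2.imwrite('pics/c15.png',cv2.resize(I[0:290,130:430],None,fx=2,fy=2,interpolation=cv2.INTER_CUBIC))
for d in optics.cut_out('wrist','fit1'): print(d['confidence'],d['point'],onz(im,d['point'],.019)[0])
E
```

```text
TCP [ 0.4485 -0.0504  0.3007] yaw 1.5664 q6 -0.22 tilt [-2.e-04  3.e-04 -1.e+00] shift mm [0.4 1.5 0.7] turn -0.0036 rows 0.03 open 0.0927 t 23.5
0.93 [157.2, 283.5] [ 0.30826746 -0.22906262  0.019     ]
0.77 [223.8, 184.3] [ 0.41576237 -0.07170584  0.019     ]
0.75 [166.2, 372.0] [ 0.30991525 -0.39778546  0.019     ]
0.65 [312.8, 90.6] [0.53694499 0.0552972  0.019     ]
0.58 [234.4, 84.0] [0.43262049 0.06383874 0.019     ]
```

View pics/c15.png

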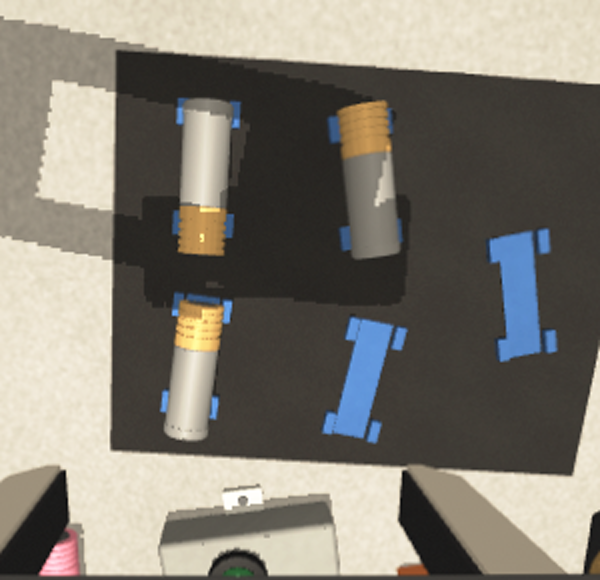

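```bash
cat >> h.py <<'E'
from scipy.optimize import minimize
_a=np.linspace(0,2*np.pi,40,endpoint=False)
def fitpoly(im,x,y,yaw,z=.019,S=4):
    ax=np.array([np.cos(yaw),np.sin(yaw),0]); n=np.array([-ax[1],ax[0],0]); k=np.array([0,0,1.])
    P=np.vstack([np.array([x,y,z])+e*ax+.016*(np.cos(_a)[:,None]*n+np.sin(_a)[:,None]*k) for e in(-.048,.048)])
    return cv2.convexHull(np.float32(proj(im,P)))
def fitsil(im,mask,z=.019):
    """fit x,y,yaw (mod pi) of fitting silhouette to mask; brass dir from colour"""
    S=3; M=cv2.resize(mask.astype(np.uint8),None,fx=S,fy=S,interpolation=cv2.INTER_LINEAR)
    v,u=np.nonzero(mask); W=onz(im,np.c_[u,v],z)[:,:2]; c=W.mean(0); C=np.cov((W-c).T); w,V=np.linalg.eigh(C); a=V[:,1]
    # brass end
    rgb=im['color'].astype(float)[v,u]; br=(rgb[:,0]-rgb[:,2])/(rgb.sum(1)+1)
    t=(W-c)@a
    if np.mean(br[t>.02])<np.mean(br[t<-.02]): a=-a
    yaw0=np.arctan2(a[1],a[0])
    def cost(p):
        D=np.zeros_like(M); h=fitpoly(im,c[0]+p[0]/1000,c[1]+p[1]/1000,yaw0+p[2]/50,z)
        cv2.fillConvexPoly(D,np.int32(np.round(((h+.5)*S-.5)*16)),1,shift=4)
        return -(D&M).sum()/((D|M).sum()+1)
    best=None
    for d in (0,5,-5):
        r=minimize(cost,[d*a[0],d*a[1],0],method='Nelder-Mead',options=dict(initial_simplex=np.array([[0,0,0],[4,0,0],[0,4,0],[0,0,4]])+[d*a[0],d*a[1],0],xatol=.05,fatol=1e-5))
        if best is None or r.fun<best.fun: best=r
    p=best.x; return np.array([c[0]+p[0]/1000,c[1]+p[1]/1000,yaw0+p[2]/50]),-best.fun,abs(np.mean(br[t>.02])-np.mean(br[t<-.02]))
def fits(im,cam,z=.019,fn=None,lim=.2):
    I=cv2.cvtColor(im['color'],cv2.COLOR_RGB2BGR); out=[]
    for d in optics.cut_out(cam,'fit1'):
        m=d['region']
        rgb=im['color'].astype(float)[m]; pink=np.median(rgb[:,0]-rgb[:,1]); 
        if m.sum()<60: continue
        p,iou,b=fitsil(im,m,z); print('conf',round(d['confidence'],2),'px',np.round(d['point']),'xy yaw',p.round(4),'iou',round(iou,3),'brass contrast',round(b,3),'R-G',pink)
        cv2.polylines(I,[np.int32(fitpoly(im,*p,z)*8)],True,(255,0,255),1,cv2.LINE_AA,3); out.append(p)
    if fn: cv2.imwrite('pics/'+fn,cv2.resize(I,None,fx=1.5,fy=1.5,interpolation=cv2.INTER_CUBIC))
    return out
E
python3 - <<'E'
from h import *
im=shot('wrist'); fits(im,'wrist',fn='f15.png')
E
```

```text
conf 0.9 px [159. 282.] xy yaw [ 0.2674 -0.1998  1.9403] iou -0.0 brass contrast 0.063 R-G 72.0
conf 0.89 px [225. 185.] xy yaw [ 0.4542 -0.0936  1.4955] iou -0.0 brass contrast 0.175 R-G 8.0
conf 0.82 px [164. 371.] xy yaw [ 0.3038 -0.3052 -4.831 ] iou -0.0 brass contrast 0.032 R-G 63.0
conf 0.81 px [315.  91.] xy yaw [0.6085 0.0665 0.8388] iou -0.0 brass contrast 0.215 R-G 6.0
conf 0.61 px [232.  84.] xy yaw [ 0.4989  0.0702 -2.5183] iou -0.0 brass contrast 0.208 R-G 8.0h.py:63: RuntimeWarning: overflow encountered in scalar negative
  return -(D&M).sum()/((D|M).sum()+1)
```

View pics/f15.png

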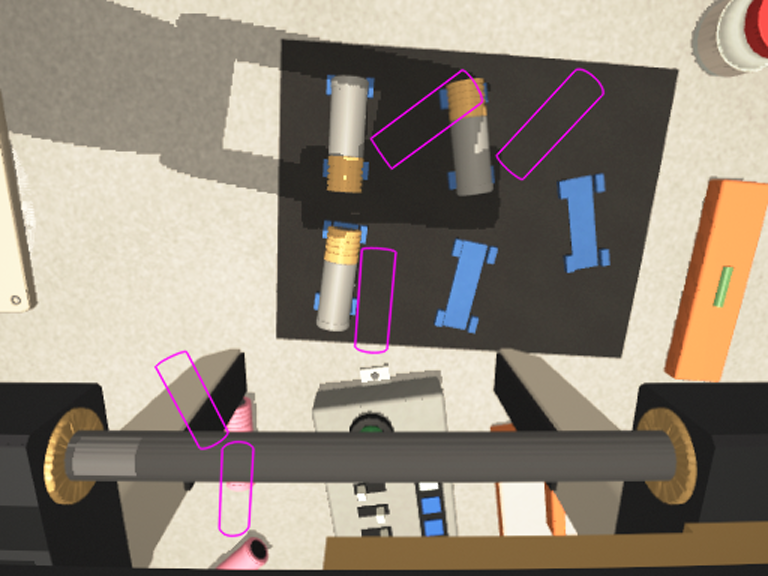

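Unsigned negation bug; fix.

```bash
sed -i 's|return -(D&M).sum()/((D.M).sum()+1)|return -float((D\&M).sum())/(float((D\|M).sum())+1)|' h.py; grep -n "D&M" h.py
python3 - <<'E'
from h import *
im=shot('wrist'); fits(im,'wrist',fn='f15b.png')
E
```

```text
63:        return -float((D&M).sum())/(float((D|M).sum())+1)
conf 0.94 px [234.  86.] xy yaw [ 0.429   0.0563 -1.6402] iou 0.92 brass contrast 0.21 R-G 8.0
conf 0.81 px [157. 281.] xy yaw [ 0.3149 -0.2518  1.4145] iou 0.252 brass contrast 0.062 R-G 72.0
conf 0.64 px [315.  91.] xy yaw [0.5392 0.0542 1.7236] iou 0.914 brass contrast 0.212 R-G 6.0
conf 0.59 px [226. 186.] xy yaw [ 0.4194 -0.0727  1.4313] iou 0.93 brass contrast 0.173 R-G 8.0
conf 0.59 px [165. 370.] xy yaw [ 0.2888 -0.4191 -2.3451] iou 0.743 brass contrast 0.035 R-G 62.0
```

View pics/f15b.png

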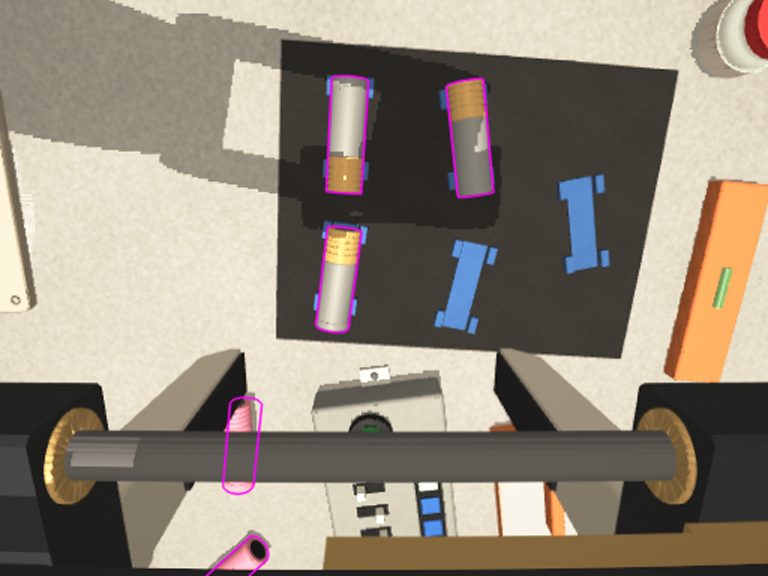

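```bash
python3 - <<'E'
from h import *
plan([.4194,-.0727,.10],1.4313)
E
```

```text
TCP [ 0.4496 -0.0485  0.3016] yaw 1.5715 q6 -0.22 tilt [ 1.4e-03 -2.0e-04 -1.0e+00] shift mm [-24.2 -30.5 201.6] turn 0.1402 rows 4.11 open 0.0933 t 23.8
```

Emit:
{"method": "send_rows", "body": {
  "targets": [
    [0.4, [-12, -15, 40], 0],
    [0.4, [-12, -15, 40], 0.14],
    [0.4, [0, 0, 40], 0],
    [0.4, [0, 0, 40], 0],
    [0.4, [0, 0, 40], 0],
    [0.4, [0, 0, 0], 0],
    [0.4, [0, 0, 0], 0]
  ]
}}

```text
t: 24.5
tool_pos: [0.419, -0.0728, 0.1014]
orientation: [-2.371, -2.06, 0.001]
force: [1.0, -1.1, 0.4]
opening: 0.0652
```

```bash
python3 - <<'E'
from h import *
plan([.4194,-.0727,.012],1.4313)
im=shot('wrist','w16.png')
E
```

```text
TCP [ 0.419  -0.0728  0.1014] yaw 1.4308 q6 -0.15 tilt [-1.1e-03  3.0e-04 -1.0e+00] shift mm [ 0.1  0.5 89.4] turn -0.0005 rows 1.79 open 0.0652 t 24.5
```

View pics/w16.png

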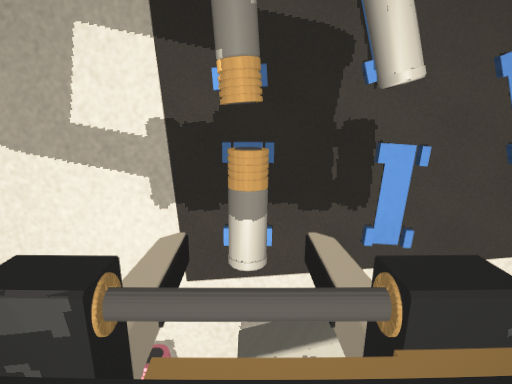

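Emit:
{"method": "send_rows", "body": {
  "newtons": 15,
  "targets": [
    [0.4, [0, 0.5, 40], 0],
    [0.4, [0, 0, 30], 0],
    [0.4, [0, 0, 19], 0],
    [0.4, [0, 0, 0], 0],
    [0.4, [0, 0, 0], 0],
    [-1, [0, 0, 0], 0],
    [-1, [0, 0, 0], 0],
    [-1, [0, 0, 0], 0],
    [-1, [0, 0, 0], 0],
    [-1, [0, 0, 0], 0],
    [-1, [0, 0, 0], 0],
    [-1, [0, 0, 0], 0]
  ]
}}

```text
t: 25.75
tool_pos: [0.4197, -0.0734, 0.012]
orientation: [2.372, 2.059, 0.0]
force: [-1.7, 0.6, 4.1]
opening: 0.0317
```

```bash
python3 - <<'E'
from h import *
plan([.4194,-.0727,.012],1.4313)
im=shot('wrist','w17.png')
E
```

```text
TCP [ 0.4197 -0.0734  0.012 ] yaw 1.4298 q6 -0.15 tilt [ 3.e-04 -1.e-04 -1.e+00] shift mm [ 0.7 -0.4  0. ] turn -0.0015 rows 0.02 open 0.0317 t 25.8
```

View pics/w17.png

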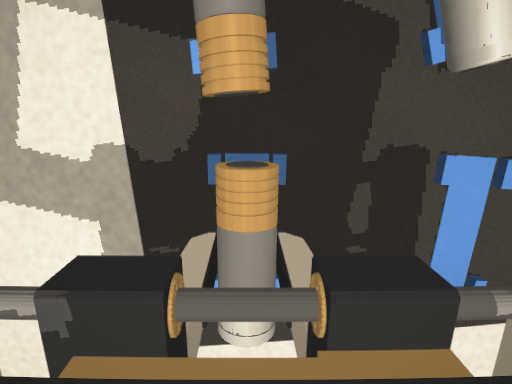

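Emit:
{"method": "send_rows", "body": {
  "targets": [
    [-1, [0, 0, -40], 0],
    [-1, [0, 0, -45], 0],
    [-1, [0, 0, -45], 0],
    [-1, [0, 0, -45], 0],
    [-1, [0, 0, -30], 0],
    [-1, [0, 0, 0], 0]
  ]
}}

```text
t: 26.4
tool_pos: [0.422, -0.0741, 0.2218]
orientation: [2.367, 2.055, 0.007]
force: [0.8, -0.4, -1.1]
opening: 0.0319
```

```bash
python3 - <<'E'
from h import *
plan([.5053,.2629,.23],1.784)
im=shot('wrist','w18.png')
E
```

```text
TCP [ 0.422  -0.0741  0.2218] yaw 1.4298 q6 -0.15 tilt [ 0.0079 -0.0024 -1.    ] shift mm [345.3  35.2  -8.4] turn -0.3542 rows 6.94 open 0.0319 t 26.4
```

View pics/w18.png

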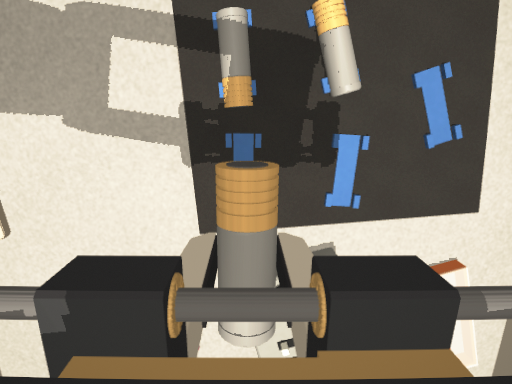

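Emit:
{"method": "send_rows", "body": {
  "targets": [
    [-1, [40, 4, -3], 0],
    [-1, [43, 4, -2], 0],
    [-1, [44, 5, 0], 0],
    [-1, [44, 5, 0], 0],
    [-1, [44, 5, 0], 0],
    [-1, [44, 4, 0], 0],
    [-1, [43, 4, 0], 0],
    [-1, [43, 4, 0], 0],
    [-1, [0, 0, 0], -0.14],
    [-1, [0, 0, 0], -0.14],
    [-1, [0, 0, 0], -0.074],
    [-1, [0, 0, 0], 0]
  ]
}}

```text
t: 27.65
tool_pos: [0.5014, 0.263, 0.2187]
orientation: [-1.97, -2.445, 0.006]
force: [-0.2, 0.1, -0.6]
opening: 0.0316
```

```bash
python3 - <<'E'
from h import *
plan([.5053,.2629,.23],1.784)
im=shot('wrist','w19.png')
p=np.load('chute.npy'); I=cv2.imread('pics/w19.png')
for loop in ([(-.251,.06,.028),(.006,.06,.028),(.006,-.06,.028),(-.251,-.06,.028)],[(-.245,.054,0),(0,.054,0),(0,-.054,0),(-.245,-.054,0)]):
    q=proj(im,[chute(p,*l) for l in loop]); cv2.polylines(I,[np.int32(q*8)],True,(255,0,255),1,cv2.LINE_AA,3)
cv2.imwrite('pics/w19o.png',I)
E
```

```text
TCP [0.5014 0.263  0.2187] yaw 1.7852 q6 0.18 tilt [-0.0041 -0.0017 -1.    ] shift mm [ -0.9   3.8 -11.3] turn 0.0012 rows 0.24 open 0.0316 t 27.6
```

View pics/w19o.png

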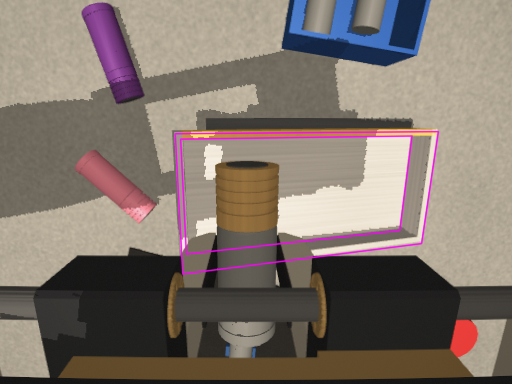

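Emit:
{"method": "send_rows", "body": {
  "targets": [
    [-1, [0, 1, 30], 0],
    [-1, [0, 1, 30], 0],
    [-1, [0, 0, 28], 0],
    [-1, [0, 0, 0], 0],
    [-1, [0, 0, 0], 0],
    [-1, [0, 0, 0], 0]
  ]
}}

```text
t: 28.3
tool_pos: [0.5056, 0.2641, 0.1356]
orientation: [1.973, 2.443, 0.003]
force: [-0.7, 0.2, -0.5]
opening: 0.0317
```

```bash
python3 - <<'E'
from h import *
plan([.5053,.2629,.097],1.784)
im=shot('wrist','w20.png')
p=np.load('chute.npy'); I=cv2.imread('pics/w20.png')
for loop in ([(-.251,.06,.028),(.006,.06,.028),(.006,-.06,.028),(-.251,-.06,.028)],[(-.245,.054,0),(0,.054,0),(0,-.054,0),(-.245,-.054,0)]):
    q=proj(im,[chute(p,*l) for l in loop]); cv2.polylines(I,[np.int32(q*8)],True,(255,0,255),1,cv2.LINE_AA,3)
cv2.imwrite('pics/w20o.png',I)
E
```

```text
TCP [0.5056 0.2641 0.1356] yaw 1.7828 q6 0.18 tilt [ 0.0022  0.001  -1.    ] shift mm [-1.1 -0.6 38.6] turn -0.0012 rows 0.77 open 0.0317 t 28.3
```

View pics/w20o.png

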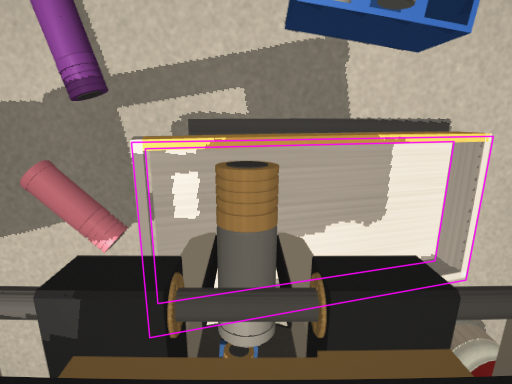

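```bash
python3 - <<'E'
from h import *
I=cv2.imread('pics/w20.png')
a=cv2.resize(I[110:200,110:210],None,fx=4,fy=4,interpolation=cv2.INTER_CUBIC)
b=cv2.resize(I[110:200,420:520],None,fx=4,fy=4,interpolation=cv2.INTER_CUBIC)
c=cv2.resize(I[230:320,420:520],None,fx=4,fy=4,interpolation=cv2.INTER_CUBIC)
print(a.shape,b.shape); h=np.zeros((360,400,3),np.uint8)
def pad(x): y=h.copy(); y[:x.shape[0],:x.shape[1]]=x; return y
cv2.imwrite('pics/c20.png',np.vstack([np.hstack([pad(a),pad(b)]),]))
cv2.imwrite('pics/c20b.png',pad(c))
E
```

```text
(360, 400, 3) (360, 368, 3)
```

View pics/c20.png

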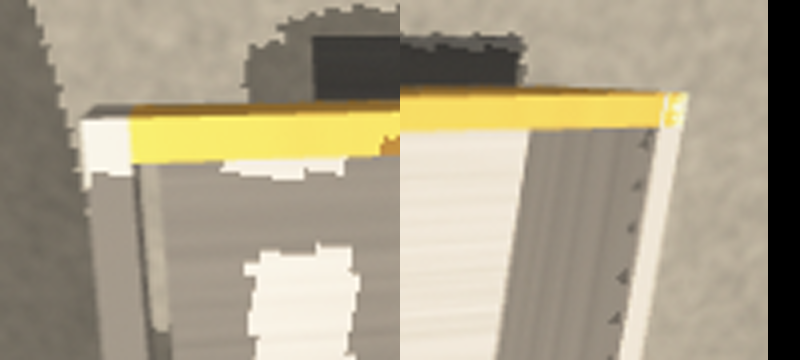

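View pics/c20b.png

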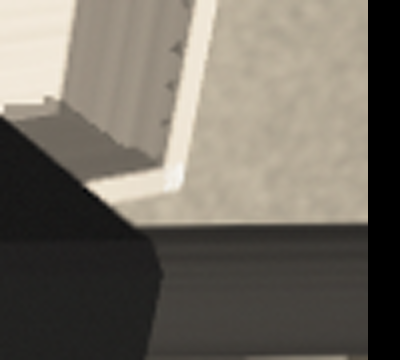

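```bash
python3 - <<'E'
from h import *
im=shot('wrist')
uv=[(130,140),(491.7,133.5),(465.7,277.5),(143,151),(461,271)]
L=[(-.251,.06,.028),(.006,.06,.028),(.006,-.06,.028),(-.245,.054,.028),(0,-.054,.028)]
p=fitpose(im,[chute([0,0,0],*l) for l in L],uv,[.675,.3,.21])
# also with free z
obj=np.array([chute([0,0,0],*l) for l in L])
def f(q):
    c,s=np.cos(q[2]),np.sin(q[2]); W=np.c_[q[0]+c*obj[:,0]-s*obj[:,1],q[1]+s*obj[:,0]+c*obj[:,1],obj[:,2]+q[3]]
    return (proj(im,W)-np.array(uv)).ravel()
r=least_squares(f,[*p,0]);print(r.x.round(4),np.abs(r.fun).max().round(2))
o=np.load('chute.npy'); print(o, chute(o,-.185,0,.016), chute(p,-.185,0,.016))
np.save('chute2.npy',p)
s=robot.read_state(); print(chute_inv(p,s['tool_pos']+[0,0,.007]),chute_inv(o,s['tool_pos']+[0,0,.007]))
E
```

```text
pose [0.6743 0.3015 0.2171] res px [0.02 0.37 0.31 0.21 0.88]
[ 6.743e-01  3.016e-01  2.174e-01 -2.000e-04] 0.71
[0.67479127 0.29953138 0.21290301] [0.50533219 0.26289785 0.10150268] [0.50495247 0.26416956 0.10150268]
[-1.95605273e-01 -1.39325264e-04  5.59927502e-02] [-0.19570316  0.00118755  0.0559646 ]
```

Emit:
{"method": "send_rows", "body": {
  "targets": [
    [-1, [0, 0, 15], 0],
    [-1, [0, 0, 13], 0],
    [-1, [0, 0, 7], 0],
    [-1, [0, 0, 3], 0],
    [-1, [0, 0, 0], 0],
    [-1, [0, 0, 0], 0]
  ]
}}

```text
t: 29.0
tool_pos: [0.5044, 0.2637, 0.0954]
orientation: [-1.973, -2.445, 0.001]
force: [-0.1, -1.2, -2.0]
opening: 0.0318
```

Emit:
{"method": "send_rows", "body": {
  "targets": [
    [0.1, [0, 0, 0], 0],
    [0.1, [0, 0, 0], 0],
    [0.1, [0, 0, 0], 0],
    [0.1, [0, 0, 0], 0],
    [0.1, [0, 0, -15], 0],
    [0.1, [0, 0, -25], 0],
    [0.1, [0, 0, -35], 0],
    [0.1, [0, 0, -35], 0],
    [0.1, [-10, 0, -10], 0],
    [0.1, [0, 0, 0], 0]
  ]
}}

```text
t: 30.0
tool_pos: [0.5084, 0.2536, 0.2191]
orientation: [1.972, 2.442, 0.007]
force: [-0.2, 0.1, 0.1]
opening: 0.0509
```

```bash
python3 - <<'E'
from h import *
plan([.4485,-.0504,.30],1.57)
im=shot('wrist','w21.png')
E
```

```text
TCP [0.5084 0.2536 0.2191] yaw 1.7832 q6 0.16 tilt [ 0.0051  0.0015 -1.    ] shift mm [-284.5 -122.2  -81.7] turn 0.2132 rows 6.41 open 0.0509 t 30.0
```

View pics/w21.png

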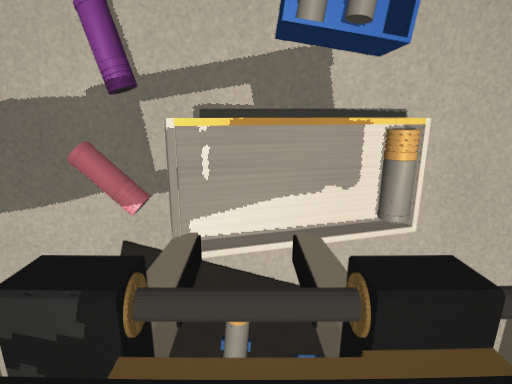

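Emit:
{"method": "send_rows", "body": {
  "targets": [
    [1, [-45, -9, -15], 0],
    [1, [-45, -9, -15], 0],
    [1, [-45, -9, -15], 0],
    [1, [-45, -9, -15], 0],
    [1, [-45, -9, -15], 0],
    [1, [-20, -9, 0], 0.1],
    [1, [0, 0, 0], 0.1],
    [1, [0, 0, 0], 0]
  ]
}}

```text
t: 30.85
tool_pos: [0.5049, 0.0023, 0.2886]
orientation: [-2.209, -2.23, 0.003]
force: [-0.4, 0.8, 0.2]
opening: 0.0933
```

```bash
python3 - <<'E'
from h import *
im=shot('wrist'); P=fits(im,'wrist',fn='f22.png')
plan([.5392,.0542,.11],1.7236)
E
```

```text
conf 0.94 px [272. 131.] xy yaw [0.5391 0.0545 1.7104] iou 0.937 brass contrast 0.21 R-G 6.0
conf 0.84 px [122. 344.] xy yaw [ 0.3078 -0.297   1.1841] iou 0.426 brass contrast 0.072 R-G 62.0
conf 0.78 px [145.  10.] xy yaw [ 0.3517  0.2218 -0.5533] iou 0.968 brass contrast 0.001 R-G 64.0
conf 0.69 px [192. 127.] xy yaw [ 0.429   0.057  -1.6448] iou 0.946 brass contrast 0.175 R-G 6.0
TCP [0.5051 0.0034 0.2891] yaw 1.5867 q6 -0.11 tilt [-2.7e-03  5.0e-04 -1.0e+00] shift mm [ 50.2  35.4 179. ] turn -0.1369 rows 3.79 open 0.0929 t 30.9
```

View pics/f22.png

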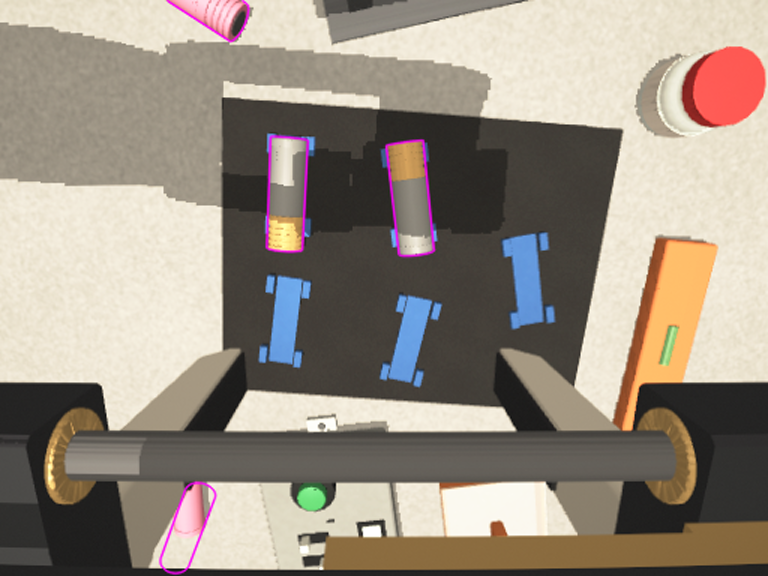

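Emit:
{"method": "send_rows", "body": {
  "targets": [
    [0.4, [17, 12, 35], 0],
    [0.4, [17, 12, 35], 0],
    [0.4, [16, 11, 35], -0.13],
    [0.4, [0, 0, 35], 0],
    [0.4, [0, 0, 35], 0],
    [0.4, [0, 0, 0], 0],
    [0.4, [0, 0, 0], 0]
  ]
}}

```text
t: 31.65
tool_pos: [0.5392, 0.0542, 0.1153]
orientation: [-2.053, -2.376, 0.002]
force: [-0.0, 0.0, 0.7]
opening: 0.065
```

```bash
python3 - <<'E'
from h import *
plan([.5391,.0544,.012],1.715)
E
```

```text
TCP [0.5392 0.0542 0.1153] yaw 1.7162 q6 -0.14 tilt [-2.5e-03  1.0e-04 -1.0e+00] shift mm [  0.2   0.2 103.3] turn 0.0012 rows 2.07 open 0.065 t 31.6
```

Emit:
{"method": "send_rows", "body": {
  "newtons": 15,
  "targets": [
    [0.4, [0, 0, 45], 0],
    [0.4, [0, 0, 35], 0],
    [0.4, [0, 0, 21], 0],
    [0.4, [0, 0, 0], 0],
    [0.4, [0, 0, 1], 0],
    [-1, [0, 0, 0], 0],
    [-1, [0, 0, 0], 0],
    [-1, [0, 0, 0], 0],
    [-1, [0, 0, 0], 0],
    [-1, [0, 0, 0], 0],
    [-1, [0, 0, 0], 0],
    [-1, [0, 0, 0], 0]
  ]
}}

```text
t: 32.85
tool_pos: [0.5402, 0.0535, 0.0141]
orientation: [2.057, 2.374, 0.0]
force: [-3.5, -0.1, 5.7]
opening: 0.0314
```

Emit:
{"method": "send_rows", "body": {
  "targets": [
    [-1, [0, 0, -40], 0],
    [-1, [0, 0, -45], 0],
    [-1, [0, 0, -45], 0],
    [-1, [0, 0, -45], 0],
    [-1, [0, 0, -40], 0],
    [-1, [0, 0, 0], 0],
    [-1, [0, 0, 0], 0]
  ]
}}

```text
t: 33.55
tool_pos: [0.5407, 0.0536, 0.2294]
orientation: [2.056, 2.373, 0.002]
force: [0.1, -0.4, -0.9]
opening: 0.0316
```

```bash
python3 - <<'E'
from h import *
p=np.load('chute2.npy');w=chute(p,-.185,0,.016)
plan([w[0],w[1],.22],1.7879)
im=shot('wrist','w23.png')
E
```

```text
TCP [0.5407 0.0536 0.2294] yaw 1.7138 q6 -0.14 tilt [ 0.002  0.    -1.   ] shift mm [213.6  -5.3   9.3] turn -0.0741 rows 4.28 open 0.0316 t 33.5
```

View pics/w23.png

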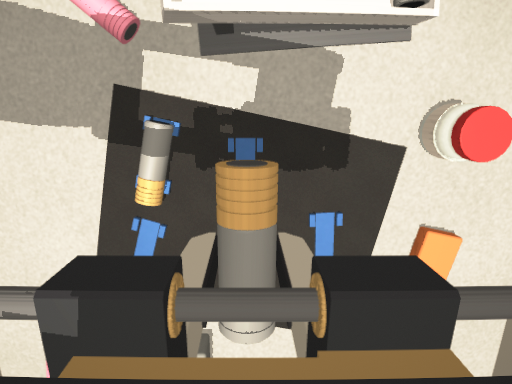

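Emit:
{"method": "send_rows", "body": {
  "targets": [
    [-1, [42, -1, 0], -0.037],
    [-1, [42, 1, 0], -0.037],
    [-1, [43, 1, 0], 0],
    [-1, [43, 2, 0], 0],
    [-1, [43, 3, 0], 0],
    [-1, [0, 0, 0], 0],
    [-1, [0, 0, 30], 0],
    [-1, [0, 0, 30], 0],
    [-1, [0, 0, 25], 0],
    [-1, [0, 0, 0], 0],
    [-1, [0, 0, 0], 0],
    [-1, [0, 0, 0], 0]
  ]
}}

```text
t: 34.8
tool_pos: [0.5054, 0.2636, 0.1449]
orientation: [1.968, 2.448, 0.002]
force: [1.0, 0.4, -1.5]
opening: 0.0313
```

```bash
python3 - <<'E'
from h import *
p=np.load('chute2.npy');w=chute(p,-.185,0,.016)
plan([w[0],w[1],.0985],1.7879)
im=shot('wrist','w24.png')
E
```

```text
TCP [0.5054 0.2636 0.1449] yaw 1.7874 q6 0.17 tilt [ 1.2e-03  4.0e-04 -1.0e+00] shift mm [ 0.6 -0.3 46.4] turn -0.0005 rows 0.93 open 0.0313 t 34.8
```

View pics/w24.png

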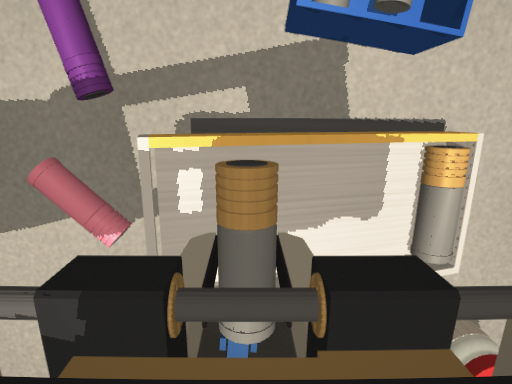

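Emit:
{"method": "send_rows", "body": {
  "targets": [
    [-1, [0, 0, 18], 0],
    [-1, [0, 0, 15], 0],
    [-1, [0, 0, 10], 0],
    [-1, [0, 0, 3], 0],
    [-1, [0, 0, 0], 0],
    [-1, [0, 0, 0], 0]
  ]
}}

```text
t: 35.45
tool_pos: [0.505, 0.2639, 0.0983]
orientation: [1.968, 2.449, 0.001]
force: [0.4, 0.7, -1.4]
opening: 0.0314
```

Emit:
{"method": "send_rows", "body": {
  "targets": [
    [0.1, [0, 0, 0], 0],
    [0.1, [0, 0, 0], 0],
    [0.1, [0, 0, 0], 0],
    [0.1, [0, 0, 0], 0],
    [0.1, [0, 0, -15], 0],
    [0.1, [0, 0, -25], 0],
    [0.1, [0, 0, -35], 0],
    [0.1, [0, 0, -35], 0],
    [0.1, [-10, 0, -10], 0],
    [0.1, [0, 0, 0], 0]
  ]
}}

```text
t: 36.45
tool_pos: [0.5085, 0.2536, 0.221]
orientation: [1.967, 2.446, 0.007]
force: [0.4, -1.0, -0.3]
opening: 0.0509
```

```bash
python3 - <<'E'
from h import *
plan([.43,.0,.30],1.5)
im=shot('wrist','w25.png')
E
```

```text
TCP [0.5085 0.2536 0.221 ] yaw 1.7872 q6 0.16 tilt [ 0.005   0.0015 -1.    ] shift mm [-230.8 -130.7  -79.7] turn 0.2872 rows 5.54 open 0.0509 t 36.5
```

View pics/w25.png

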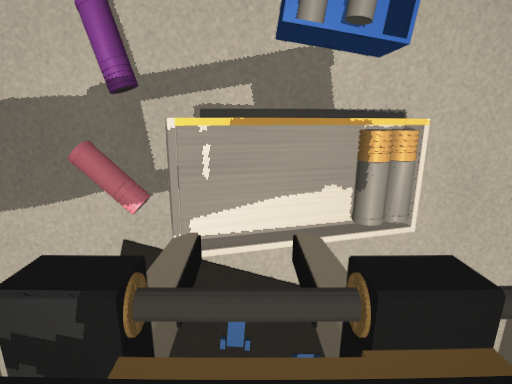

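Emit:
{"method": "send_rows", "body": {
  "targets": [
    [0.4, [-38, -21, -15], 0],
    [0.4, [-38, -22, -15], 0],
    [0.4, [-38, -22, -15], 0],
    [0.4, [-38, -22, -15], 0],
    [0.4, [-38, -22, -15], 0],
    [0.4, [-40, -22, 0], 0.14],
    [0.4, [0, 0, 0], 0.14],
    [0.4, [0, 0, 0], 0]
  ]
}}

```text
t: 37.3
tool_pos: [0.4275, 0.0001, 0.291]
orientation: [-2.295, -2.143, 0.002]
force: [-0.4, -0.3, -0.4]
opening: 0.065
```

```bash
python3 - <<'E'
from h import *
im=shot('wrist'); P=fits(im,'wrist',fn='f26.png')
plan([.429,.057,.11],1.497)
E
```

```text
conf 0.67 px [246. 123.] xy yaw [ 0.429   0.0568 -1.6339] iou 0.959 brass contrast 0.178 R-G 6.0
conf 0.62 px [190.   8.] xy yaw [0.3509 0.2217 2.5965] iou 0.967 brass contrast 0.021 R-G 64.0
conf 0.62 px [182. 339.] xy yaw [ 0.3098 -0.2821 -1.5662] iou 0.565 brass contrast 0.009 R-G 53.0
TCP [0.4279 0.0015 0.2913] yaw 1.5118 q6 -0.06 tilt [-2.4e-03  6.0e-04 -1.0e+00] shift mm [ 55.4  -1.7 181.3] turn 0.0148 rows 3.79 open 0.0651 t 37.4
```

View pics/f26.png

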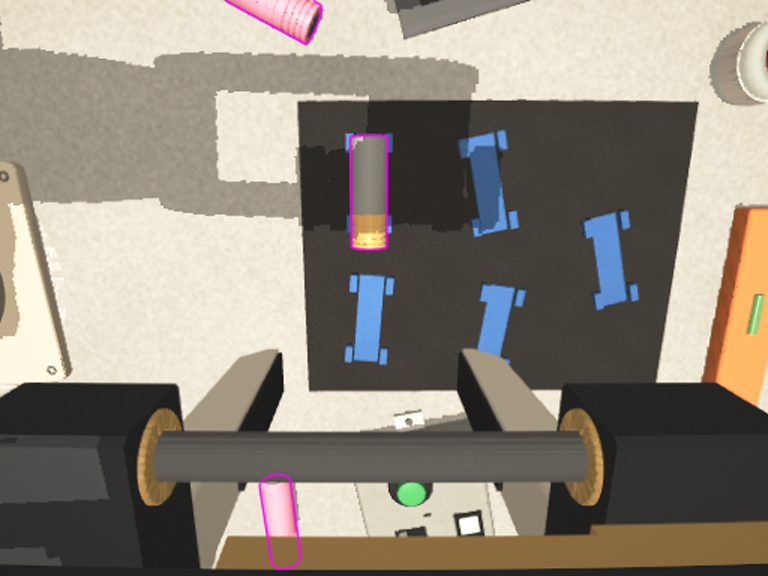

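Emit:
{"method": "send_rows", "body": {
  "targets": [
    [0.4, [20, -1, 45], 0],
    [0.4, [20, 0, 45], 0],
    [0.4, [15, 0, 45], 0.005],
    [0.4, [0, 0, 40], 0],
    [0.4, [0, 0, 0], 0],
    [0.4, [0, 0, 0], 0]
  ]
}}

```text
t: 38.0
tool_pos: [0.4301, 0.0569, 0.1176]
orientation: [-2.29, -2.148, 0.003]
force: [0.0, 0.2, 1.2]
opening: 0.065
```

```bash
python3 - <<'E'
from h import *
plan([.429,.0569,.013],1.505)
E
```

```text
TCP [0.4301 0.0569 0.1176] yaw 1.5065 q6 0.08 tilt [-0.0026  0.     -1.    ] shift mm [ -0.   -0.8 104.6] turn 0.0015 rows 2.09 open 0.065 t 38.0
```

Emit:
{"method": "send_rows", "body": {
  "newtons": 15,
  "targets": [
    [0.4, [0, -0.5, 45], 0],
    [0.4, [0, 0, 35], 0],
    [0.4, [0, 0, 21], 0],
    [0.4, [0, 0, 2], 0],
    [0.4, [0, 0, 0], 0],
    [-1, [0, 0, 0], 0],
    [-1, [0, 0, 0], 0],
    [-1, [0, 0, 0], 0],
    [-1, [0, 0, 0], 0],
    [-1, [0, 0, 0], 0],
    [-1, [0, 0, 0], 0],
    [-1, [0, 0, 0], 0]
  ]
}}

```text
t: 39.2
tool_pos: [0.4304, 0.0562, 0.0151]
orientation: [-2.296, -2.145, 0.0]
force: [-3.1, -0.5, 6.3]
opening: 0.0318
```

Emit:
{"method": "send_rows", "body": {
  "targets": [
    [-1, [0, 0, -40], 0],
    [-1, [0, 0, -40], 0],
    [-1, [0, 0, -30], 0],
    [-1, [0, 0, 0], -0.148],
    [-1, [0, 0, 0], -0.148],
    [-1, [0, 0, 0], -0.148],
    [-1, [0, 0, 0], -0.148],
    [-1, [0, 0, 0], -0.148],
    [-1, [0, 0, 0], -0.148],
    [-1, [0, 0, 0], -0.148],
    [-1, [0, 0, 0], -0.148],
    [-1, [0, 0, 0], 0]
  ]
}}

```text
t: 40.4
tool_pos: [0.4301, 0.0561, 0.1243]
orientation: [-0.704, -3.061, 0.0]
force: [-0.1, 0.9, -1.2]
opening: 0.0317
```

```bash
python3 - <<'E'
from h import *
plan([.634,.084,.125],3.14)
E
```

```text
TCP [0.4301 0.0561 0.1243] yaw 2.6893 q6 -1.11 tilt [-7.e-04 -0.e+00 -1.e+00] shift mm [-171.2  114.2   -0.8] turn -0.4507 rows 4.12 open 0.0317 t 40.4
```

Emit:
{"method": "send_rows", "body": {
  "targets": [
    [-1, [-35, 23, 0], 0],
    [-1, [-35, 23, 0], 0],
    [-1, [-35, 23, 0], 0],
    [-1, [-35, 23, 0], 0],
    [-1, [-31, 22, 0], 0],
    [-1, [0, 0, 0], -0.148],
    [-1, [0, 0, 0], -0.148],
    [-1, [0, 0, 0], -0.148],
    [-1, [0, 0, 0], 0],
    [-1, [0, 0, 0], 0]
  ]
}}

```text
t: 41.4
tool_pos: [0.6339, 0.0834, 0.1244]
orientation: [-0.028, -3.141, 0.0]
force: [-0.4, 0.1, -0.2]
opening: 0.0315
```

```bash
python3 - <<'E'
from h import *
plan([.634,.084,.016],3.14)
im=shot('scene','s27.png')
I=cv2.imread('pics/s27.png')
cv2.imwrite('pics/c27.png',cv2.resize(I[140:290,180:380],None,fx=4,fy=4,interpolation=cv2.INTER_CUBIC))
E
```

```text
TCP [0.6339 0.0834 0.1244] yaw 3.1236 q6 -1.5 tilt [-5.e-04 -0.e+00 -1.e+00] shift mm [ -0.2   0.6 108.4] turn -0.0164 rows 2.17 open 0.0315 t 41.4
```

View pics/c27.png

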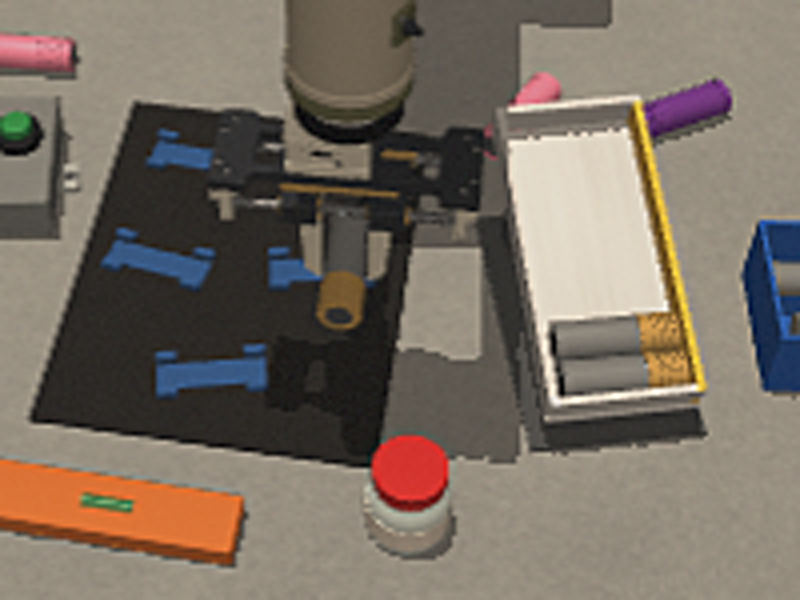

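Emit:
{"method": "send_rows", "body": {
  "targets": [
    [-1, [0, 0, 40], 0],
    [-1, [0, 0, 35], 0],
    [-1, [0, 0, 20], 0],
    [-1, [0, 0, 8], 0],
    [-1, [0, 0, 3], 0],
    [-1, [0, 0, 0], 0],
    [-1, [0, 0, 0], 0]
  ]
}}

```text
t: 42.15
tool_pos: [0.6355, 0.0835, 0.0207]
orientation: [0.018, 3.139, 0.0]
force: [0.5, 0.3, -0.5]
opening: 0.0318
```

Emit:
{"method": "send_rows", "body": {
  "targets": [
    [-1, [0, 0, 2], 0],
    [-1, [0, 0, 2], 0],
    [-1, [0, 0, 1], 0],
    [-1, [0, 0, 0], 0],
    [-1, [0, 0, 0], 0]
  ]
}}

```text
t: 42.65
tool_pos: [0.6347, 0.0835, 0.0151]
orientation: [0.017, 3.14, 0.0]
force: [-2.8, -0.7, 6.0]
opening: 0.0317
```

Emit:
{"method": "send_rows", "body": {
  "targets": [
    [0.4, [0, 0, 0], 0],
    [0.4, [0, 0, 0], 0],
    [0.4, [0, 0, 0], 0],
    [0.4, [0, 0, 0], 0],
    [0.4, [0, 0, 0], 0],
    [0.4, [0, 0, -20], 0],
    [0.4, [0, 0, -40], 0],
    [0.4, [0, 0, -40], 0],
    [0.4, [0, 0, -40], 0],
    [0.4, [0, 0, 0], 0.148]
  ]
}}

```text
t: 43.65
tool_pos: [0.6382, 0.0837, 0.162]
orientation: [0.249, 3.12, 0.002]
force: [0.8, 0.0, 0.2]
opening: 0.0653
```

Emit:
{"method": "send_rows", "body": {
  "targets": [
    [0.4, [0, 0, 0], 0.148],
    [0.4, [0, 0, 0], 0.148],
    [0.4, [0, 0, 0], 0.148],
    [0.4, [0, 0, 0], 0.148],
    [0.4, [0, 0, 0], 0.148],
    [0.4, [0, 0, 0], 0.148],
    [0.4, [0, 0, 0], 0.148],
    [0.4, [0, 0, 0], 0.148],
    [0.4, [0, 0, 0], 0.148],
    [0.4, [0, 0, 0], 0.148],
    [0.4, [0, 0, 0], 0.148]
  ]
}}

```text
t: 44.75
tool_pos: [0.634, 0.0834, 0.1536]
orientation: [-2.454, -1.961, 0.0]
force: [0.1, -0.7, -0.6]
opening: 0.0652
```

Emit:
{"method": "send_rows", "body": {
  "targets": [
    [0.4, [0, 0, 0], 0.148],
    [0.4, [0, 0, 0], 0.148],
    [0.4, [0, 0, 0], 0.148],
    [0.4, [0, 0, 0], 0.148],
    [0.4, [0, 0, 0], 0.148],
    [0.4, [0, 0, 0], 0.148],
    [0.4, [0, 0, 0], 0.148],
    [0.4, [0, 0, 0], 0.148],
    [0.4, [0, 0, 0], 0.148],
    [0.4, [-30, 0, -30], 0],
    [0.4, [-20, 0, -20], 0],
    [0.4, [0, 0, 0], 0]
  ]
}}

```text
t: 45.95
tool_pos: [0.5844, 0.0825, 0.2074]
orientation: [-3.141, -0.036, -0.008]
force: [0.8, 0.9, 0.7]
opening: 0.065
```

```bash
python3 - <<'E'
from h import *
im=shot('wrist'); P=fits(im,'wrist',fn='f28.png')
plan([.6345,.0835,.13],0)
E
```

```text
conf 0.9 px [ 40. 133.] xy yaw [0.6295 0.3232 1.8259] iou 0.897 brass contrast 0.066 R-G 6.0
conf 0.85 px [ 36. 102.] xy yaw [0.6648 0.326  1.7741] iou 0.962 brass contrast 0.023 R-G 6.0
conf 0.73 px [249. 133.] xy yaw [ 0.6347  0.0843 -0.0057] iou 0.953 brass contrast 0.206 R-G 5.0
conf 0.48 px [159. 336.] xy yaw [0.3351 0.1914 2.983 ] iou 0.087 brass contrast nan R-G 57.0
TCP [0.5845 0.0823 0.2043] yaw 0.0229 q6 1.6 tilt [ 1.8e-03  1.0e-04 -1.0e+00] shift mm [49.9 -0.  74.4] turn 0.0229 rows 1.79 open 0.0651 t 46.0
  return _methods._mean(a, axis=axis, dtype=dtype,
  ret = ret.dtype.type(ret / rcount)
```

View pics/f28.png

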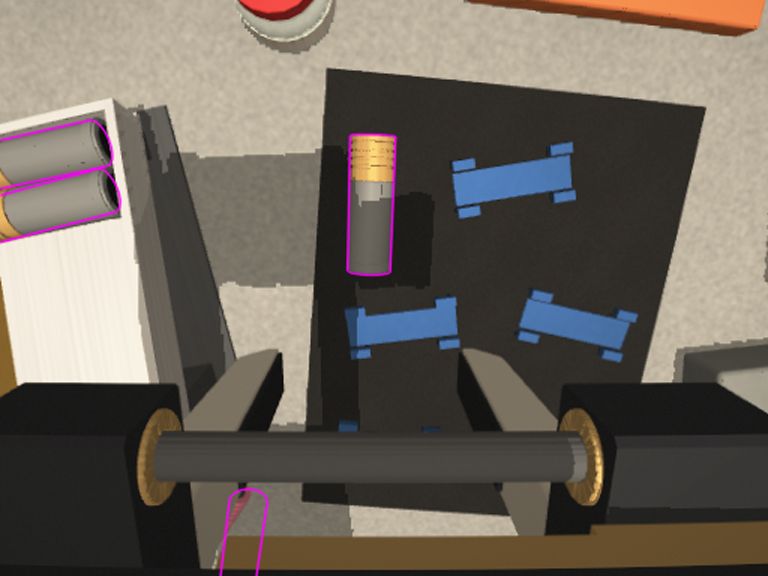

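Emit:
{"method": "send_rows", "body": {
  "targets": [
    [0.4, [25, -1, 20], 0.025],
    [0.4, [25, -0.5, 35], 0],
    [0.4, [0, 0, 40], 0],
    [0.4, [0, 0, 0], 0],
    [0.4, [0, 0, 0], 0]
  ]
}}

```text
t: 46.55
tool_pos: [0.6327, 0.0842, 0.1069]
orientation: [3.141, -0.004, -0.007]
force: [-0.3, -0.4, 0.7]
opening: 0.0649
```

```bash
python3 - <<'E'
from h import *
plan([.6347,.084,.014],-.003)
E
```

```text
TCP [0.6327 0.0842 0.1069] yaw -0.0023 q6 1.63 tilt [-4.4e-03 -2.0e-04 -1.0e+00] shift mm [ 2.4  0.2 92.9] turn 0.0007 rows 1.86 open 0.0649 t 46.5
```

Emit:
{"method": "send_rows", "body": {
  "newtons": 15,
  "targets": [
    [0.4, [0, 0, 40], 0],
    [0.4, [0, 0, 35], 0],
    [0.4, [0, 0, 18], 0],
    [0.4, [0, 0, 0], 0],
    [0.4, [0, 0, 0], 0],
    [-1, [0, 0, 0], 0],
    [-1, [0, 0, 0], 0],
    [-1, [0, 0, 0], 0],
    [-1, [0, 0, 0], 0],
    [-1, [0, 0, 0], 0],
    [-1, [0, 0, 0], 0],
    [-1, [0, 0, 0], 0]
  ]
}}

```text
t: 47.75
tool_pos: [0.6343, 0.0843, 0.0161]
orientation: [-3.142, 0.003, -0.001]
force: [-0.0, 0.2, 3.5]
opening: 0.0319
```

Emit:
{"method": "send_rows", "body": {
  "targets": [
    [-1, [0, 0, -40], 0],
    [-1, [0, 0, -45], 0],
    [-1, [0, 0, -45], 0],
    [-1, [0, 0, -45], 0],
    [-1, [0, 0, -30], 0],
    [-1, [0, 0, 0], -0.148],
    [-1, [0, 0, 0], -0.148],
    [-1, [0, 0, 0], -0.148],
    [-1, [0, 0, 0], -0.148],
    [-1, [0, 0, 0], -0.148],
    [-1, [0, 0, 0], -0.148],
    [-1, [0, 0, 0], -0.148]
  ]
}}

```text
t: 48.95
tool_pos: [0.6337, 0.0843, 0.22]
orientation: [-2.726, -1.561, 0.002]
force: [0.1, 0.2, -0.8]
opening: 0.0314
```

Emit:
{"method": "send_rows", "body": {
  "targets": [
    [-1, [0, 0, 0], -0.148],
    [-1, [0, 0, 0], -0.148],
    [-1, [0, 0, 0], -0.148],
    [-1, [0, 0, 0], -0.148],
    [-1, [0, 0, 0], -0.148],
    [-1, [0, 0, 0], 0],
    [-1, [0, 0, 0], 0]
  ]
}}

```text
t: 49.65
tool_pos: [0.6338, 0.0843, 0.2203]
orientation: [-1.99, -2.43, 0.001]
force: [-0.5, 0.5, -0.9]
opening: 0.0315
```

```bash
python3 - <<'E'
from h import *
p=np.load('chute2.npy');w=chute(p,-.185,0,.016)
plan([w[0],w[1],.22],1.7879)
im=shot('wrist','w29.png')
E
```

```text
TCP [0.6338 0.0843 0.2203] yaw 1.7693 q6 -0.15 tilt [-7.e-04  0.e+00 -1.e+00] shift mm [201.7 -90.9   0.4] turn -0.0186 rows 4.43 open 0.0315 t 49.6
```

View pics/w29.png

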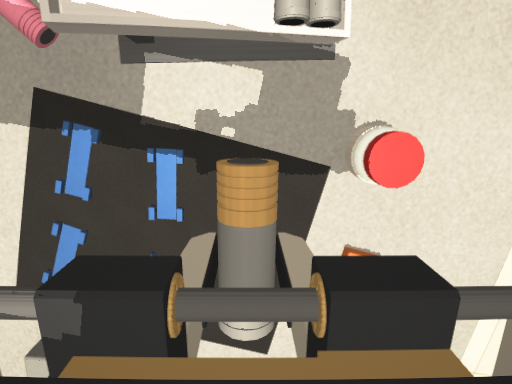

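Emit:
{"method": "send_rows", "body": {
  "targets": [
    [-1, [40, -18, 0], 0],
    [-1, [40, -18, 0], 0],
    [-1, [40, -18, 0], 0],
    [-1, [40, -18, 0], 0],
    [-1, [41.7, -18.9, 0], -0.0186],
    [-1, [0, 0, 0], 0],
    [-1, [0, 0, 30], 0],
    [-1, [0, 0, 25], 0],
    [-1, [0, 0, 20], 0],
    [-1, [0, 0, 0], 0],
    [-1, [0, 0, 0], 0],
    [-1, [0, 0, 0], 0]
  ]
}}

```text
t: 50.9
tool_pos: [0.5055, 0.2637, 0.1475]
orientation: [1.963, 2.451, 0.003]
force: [-0.5, -0.3, -0.1]
opening: 0.0312
```

```bash
python3 - <<'E'
from h import *
p=np.load('chute2.npy');w=chute(p,-.185,0,.016)
plan([w[0],w[1],.1005],1.7879)
im=shot('wrist','w30.png')
E
```

```text
TCP [0.5055 0.2637 0.1475] yaw 1.7912 q6 0.17 tilt [ 2.3e-03  9.0e-04 -1.0e+00] shift mm [ 0.6 -0.5 47. ] turn 0.0033 rows 0.94 open 0.0312 t 50.9
```

View pics/w30.png

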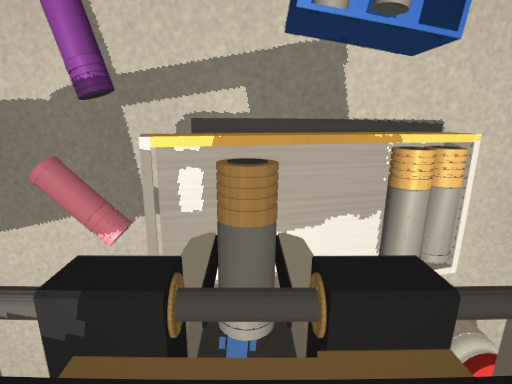

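Emit:
{"method": "send_rows", "body": {
  "targets": [
    [-1, [0, 0, 18], 0],
    [-1, [0, 0, 15], 0],
    [-1, [0, 0, 10], 0],
    [-1, [0, 0, 3], 0],
    [-1, [0, 0, 0], 0],
    [-1, [0, 0, 0], 0]
  ]
}}

```text
t: 51.55
tool_pos: [0.5046, 0.2637, 0.1002]
orientation: [1.962, 2.453, 0.001]
force: [0.1, -0.6, -0.4]
opening: 0.0315
```

Emit:
{"method": "send_rows", "body": {
  "targets": [
    [0.1, [0, 0, 0], 0],
    [0.1, [0, 0, 0], 0],
    [0.1, [0, 0, 0], 0],
    [0.1, [0, 0, 0], 0],
    [0.1, [0, 0, -15], 0],
    [0.1, [0, 0, -25], 0],
    [0.1, [0, 0, -35], 0],
    [0.1, [0, 0, -35], 0],
    [0.1, [-10, 0, -10], 0],
    [0.1, [0, 0, 0], 0]
  ]
}}

```text
t: 52.55
tool_pos: [0.5082, 0.2534, 0.223]
orientation: [1.961, 2.45, 0.007]
force: [0.1, 0.0, 0.3]
opening: 0.0511
```

```bash
python3 - <<'E'
from h import *
b=np.load('box.npy'); w=T(b,-.01,.088)
plan([w[0],w[1],.30],b[2]+np.pi/2)
im=shot('wrist','w31.png'); im=shot('scene','s31.png')
I=cv2.imread('pics/s31.png')
cv2.imwrite('pics/c31.png',cv2.resize(I[130:280,110:380],None,fx=2.9,fy=2.9,interpolation=cv2.INTER_CUBIC))
E
```

```text
TCP [0.5082 0.2534 0.223 ] yaw 1.7917 q6 0.15 tilt [ 0.005   0.0014 -1.    ] shift mm [-449.5 -160.2  -77.9] turn 0.085 rows 9.67 open 0.0511 t 52.5
```

View pics/w31.png

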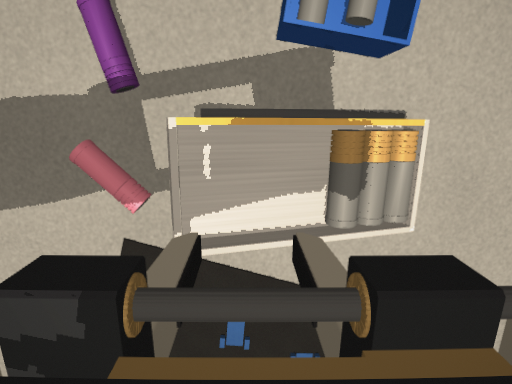

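View pics/c31.png

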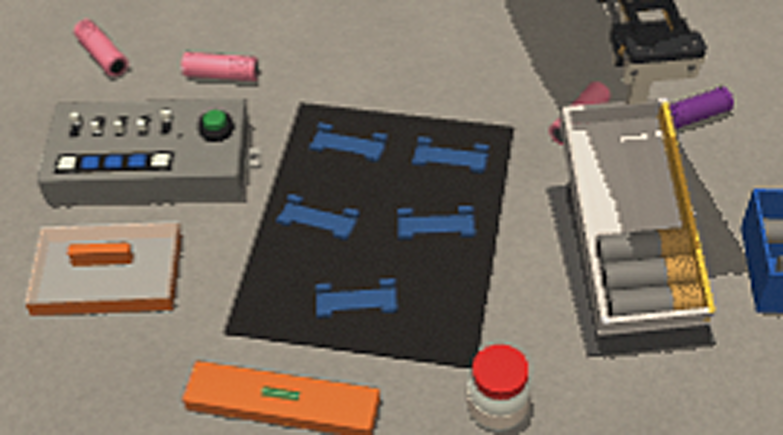

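```bash
python3 - <<'E'
from h import *
I=cv2.imread('pics/w12.png'); cv2.imwrite('pics/c12b.png',cv2.resize(I[0:70,180:300],None,fx=6,fy=6,interpolation=cv2.INTER_CUBIC))
I=cv2.imread('pics/side0.png'); cv2.imwrite('pics/c0b.png',cv2.resize(I[130:190,250:320],None,fx=8,fy=8,interpolation=cv2.INTER_CUBIC))
E
```

```text
(no output)
```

View pics/c12b.png

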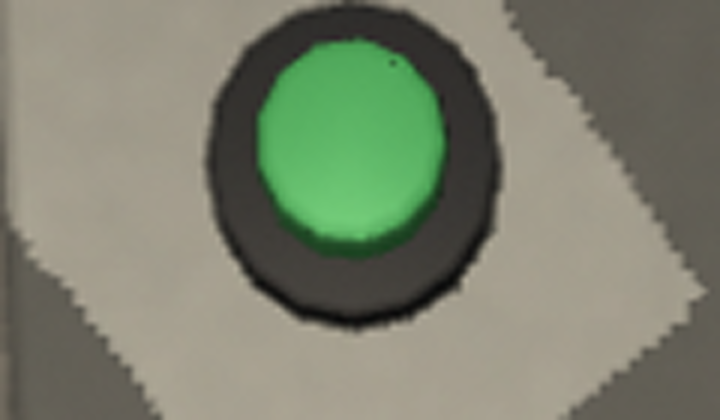

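View pics/c0b.png

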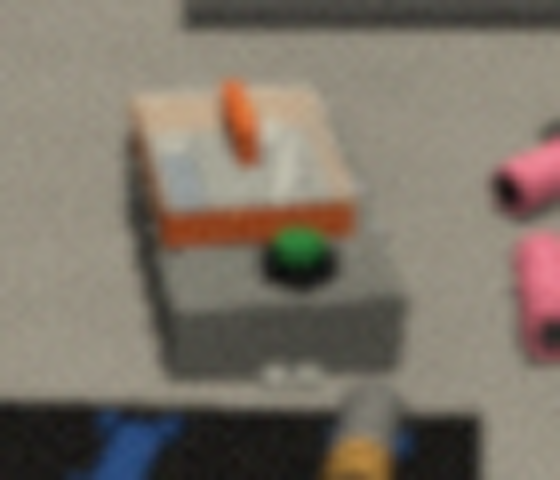

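Emit:
{"method": "send_rows", "body": {
  "targets": [
    [-1, [-20, -10, -35], 0],
    [-1, [-42, -15, -25], 0],
    [-1, [-43, -15, -18], 0],
    [-1, [-43, -15, 0], 0],
    [-1, [-43, -15, 0], 0],
    [-1, [-43, -15, 0], 0],
    [-1, [-43, -15, 0], 0],
    [-1, [-43, -15, 0], 0],
    [-1, [-43, -15, 0], 0],
    [-1, [-43, -15, 0], 0],
    [-1, [-43, -15, 0], 0],
    [-1, [0, 0, 0], 0.085]
  ]
}}

```text
t: 53.85
tool_pos: [0.4471, -0.2226, 0.2942]
orientation: [-2.068, -2.36, 0.004]
force: [-0.1, 0.6, -0.6]
opening: 0.0005
```

```bash
python3 - <<'E'
from h import *
b=np.load('box.npy'); w=T(b,-.01,.088)
plan([w[0],w[1],.10],b[2]+np.pi/2)
E
```

```text
TCP [ 0.4471 -0.2226  0.2942] yaw 1.7022 q6 -0.7 tilt [-4.4e-03  9.0e-04 -1.0e+00] shift mm [  1.5   4.  194.2] turn -0.0045 rows 3.89 open 0.0005 t 53.9
```

Emit:
{"method": "send_rows", "body": {
  "targets": [
    [-1, [1, 1, 45], 0],
    [-1, [0, 1, 45], 0],
    [-1, [0, 0, 45], 0],
    [-1, [0, 0, 40], 0],
    [-1, [0, 0, 18], 0],
    [-1, [0, 0, 0], 0],
    [-1, [0, 0, 0], 0],
    [-1, [0, 0, 0], 0]
  ]
}}

```text
t: 54.65
tool_pos: [0.4519, -0.2176, 0.1055]
orientation: [2.064, 2.367, 0.001]
force: [-0.5, -0.5, 0.4]
opening: 0.0009
```

```bash
python3 - <<'E'
from h import *
b=np.load('box.npy'); w=T(b,-.01,.088)
plan([w[0],w[1],.059],b[2]+np.pi/2)
im=shot('wrist','w32.png')
E
```

```text
TCP [ 0.4519 -0.2176  0.1055] yaw 1.7074 q6 -0.69 tilt [ 1.5e-03 -9.0e-04 -1.0e+00] shift mm [-2.5 -2.2 46.5] turn 0.0006 rows 0.93 open 0.0009 t 54.6
```

View pics/w32.png

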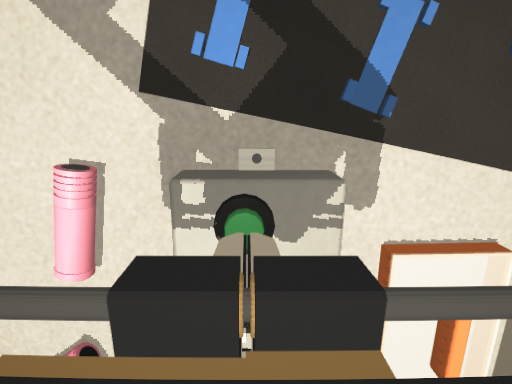

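Emit:
{"method": "send_rows", "body": {
  "targets": [
    [-1, [-2, -2, 20], 0],
    [-1, [0, 0, 14], 0],
    [-1, [0, 0, 4], 0],
    [-1, [0, 0, 0], 0],
    [-1, [0, 0, 0], 0]
  ]
}}

```text
t: 55.2
tool_pos: [0.4496, -0.2195, 0.0669]
orientation: [2.065, 2.368, 0.0]
force: [-1.1, 0.8, 2.0]
opening: 0.0004
```

Emit:
{"method": "send_rows", "body": {
  "targets": [
    [-1, [0, 0, 2], 0],
    [-1, [0, 0, 2], 0],
    [-1, [0, 0, 2], 0],
    [-1, [0, 0, 1], 0],
    [-1, [0, 0, 0], 0],
    [-1, [0, 0, 0], 0]
  ]
}}

```text
t: 55.8
tool_pos: [0.4501, -0.2198, 0.0619]
orientation: [2.064, 2.367, 0.0]
force: [-9.7, 6.5, 26.3]
opening: 0.001
```

```bash
python3 - <<'E'
from h import *
print(robot.read_state()['force'],robot.read_state()['tool_pos'])
im=shot('scene','s33.png')
I=cv2.imread('pics/s33.png')
cv2.imwrite('pics/c33.png',cv2.resize(I[100:210,110:240],None,fx=6,fy=5.4,interpolation=cv2.INTER_CUBIC))
im=shot('side','d33.png')
I=cv2.imread('pics/d33.png')
cv2.imwrite('pics/e33.png',cv2.resize(I[110:190,240:340],None,fx=7,fy=7,interpolation=cv2.INTER_CUBIC))
E
```

```text
[-9.73942581  6.54080612 26.26067374] [ 0.45014424 -0.2197817   0.06191496]
```

View pics/c33.png

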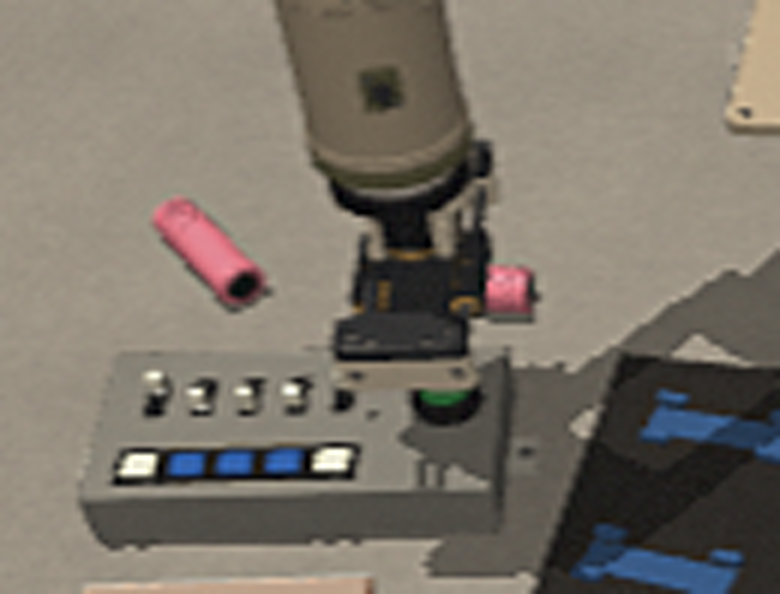

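View pics/e33.png

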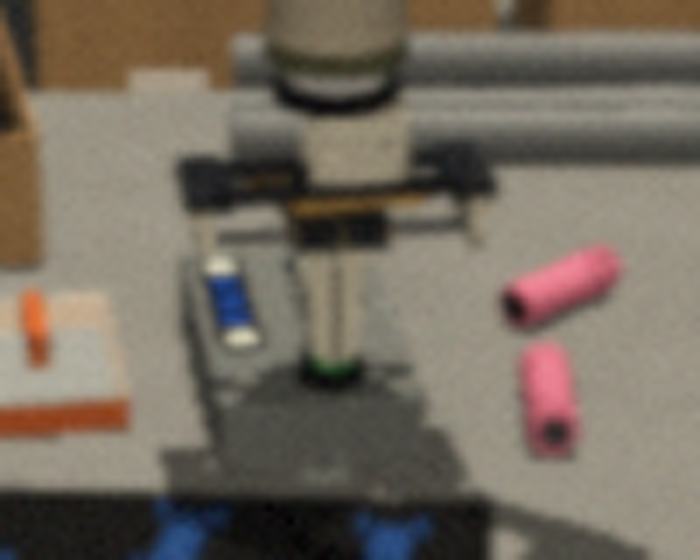

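```bash
python3 - <<'E'
from h import *
s=robot.read_state();M=Rm(s['orientation']); im=shot('wrist','w33.png')
off=M.T@(np.array(im['position'])-s['tool_pos']); Rc=M.T@Rm(im['orientation'])
M2=R.from_rotvec([2.066,2.364,0]).as_matrix()
im2=dict(im); im2['position']=np.array([.47751,-.36843,.20149])+M2@off; im2['orientation']=M2@Rc
b=np.load('box.npy')
for z in (.064,.060,.058,.056,.054,.052,.05,.048): print(z,proj(im2,[*T(b,-.01,.088),z])[0].round(2), 'px/m', (proj(im2,[*T(b,.012,.088),z])-proj(im2,[*T(b,-.032,.088),z]))[0].round(1))
print(robot.read_state()['force'])
E
```

```text
0.064 [237.93  22.78] px/m [51.1 -0.1]
0.06 [238.05  24.07] px/m [50.4 -0.1]
0.058 [238.1   24.71] px/m [50.  -0.1]
0.056 [238.16  25.33] px/m [49.7 -0.1]
0.054 [238.21  25.95] px/m [49.3 -0.1]
0.052 [238.27  26.56] px/m [49.  -0.1]
0.05 [238.32  27.16] px/m [48.7 -0.1]
0.048 [238.37  27.75] px/m [48.4 -0.1]
[-10.24332578   5.31479952  25.31540809]
```

View pics/w33.png

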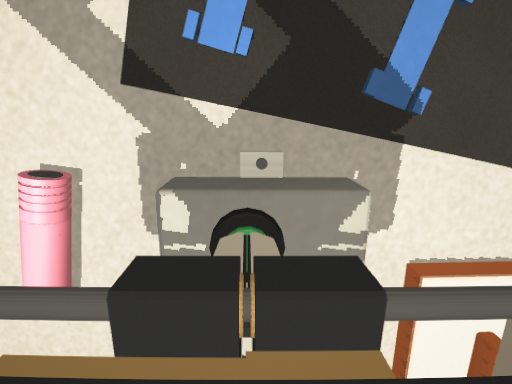

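```bash
python3 - <<'E'
from h import *
im=shot('wrist'); b=np.load('box.npy')
for z in (.064,.061,.058,.056): print(z,proj(im,[*T(b,-.01,.088+.014),z])[0].round(1))
print('collar',proj(im,[*T(b,-.01,.088+.022),.053])[0].round(1))
I=cv2.cvtColor(im['color'],cv2.COLOR_RGB2BGR); cv2.imwrite('pics/c34.png',cv2.resize(I[190:270,190:310],None,fx=6,fy=6,interpolation=cv2.INTER_CUBIC))
E
```

```text
0.064 [246.3 228. ]
0.061 [246.3 226.2]
0.058 [246.3 224.4]
0.056 [246.3 223.2]
collar [246.3 208.1]
```

View pics/c34.png

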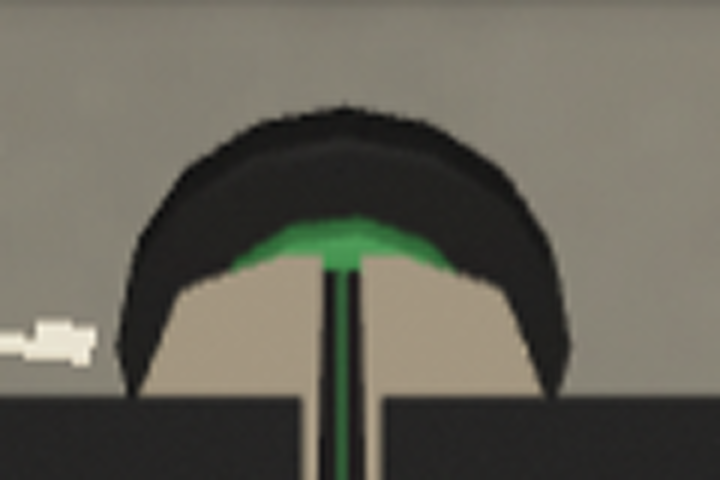

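Emit:
{"method": "send_rows", "body": {
  "targets": [
    [-1, [0, 0, -5], 0],
    [-1, [0, 0, -15], 0],
    [-1, [0, 0, -20], 0],
    [-1, [0, 0, 0], 0],
    [-1, [0, 0, 0], 0]
  ]
}}

```text
t: 56.5
tool_pos: [0.4497, -0.2196, 0.099]
orientation: [2.064, 2.367, 0.0]
force: [1.2, -0.9, -0.6]
opening: 0.0003
```

```bash
python3 - <<'E'
from h import *
b=np.load('box.npy'); w=T(b,-.01,.088)
plan([w[0],w[1],.064],b[2]+np.pi/2); print(robot.read_state()['force'])
im=shot('wrist'); 
I=cv2.cvtColor(im['color'],cv2.COLOR_RGB2BGR); cv2.imwrite('pics/c35.png',cv2.resize(I[180:270,190:310],None,fx=6,fy=6,interpolation=cv2.INTER_CUBIC))
E
```

```text
TCP [ 0.4497 -0.2196  0.099 ] yaw 1.7074 q6 -0.69 tilt [ 9.e-04 -5.e-04 -1.e+00] shift mm [-0.8  0.2 35. ] turn 0.0006 rows 0.7 open 0.0003 t 56.5
[ 1.19405842 -0.86334815 -0.60690994]
```

View pics/c35.png

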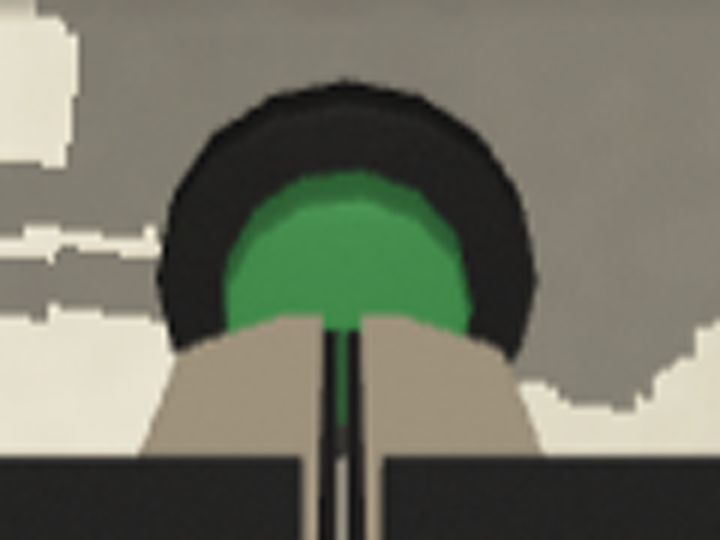

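```bash
python3 - <<'E'
from h import *
plan([.64,-.36,.24],1.707)
E
```

```text
TCP [ 0.4491 -0.2192  0.0983] yaw 1.7074 q6 -0.69 tilt [-5.e-04  4.e-04 -1.e+00] shift mm [-165.4  169.9 -141.9] turn 0.0004 rows 5.53 open 0.0005 t 56.5
```

Emit:
{"method": "send_rows", "body": {
  "targets": [
    [0, [0, 0, -40], 0],
    [0, [-25, 25, -25], 0],
    [0, [-28, 29, -25], 0],
    [0, [-28, 29, -25], 0],
    [0, [-28, 29, -25], 0],
    [0, [-28, 29, 0], 0],
    [0, [-28, 29, 0], 0],
    [0, [0, 0, 0], 0],
    [0, [0, 0, 0], 0]
  ]
}}

```text
t: 57.45
tool_pos: [0.6397, -0.3595, 0.2347]
orientation: [-2.061, -2.363, 0.001]
force: [-0.5, 0.6, 0.8]
opening: 0.0464
```

```bash
python3 - <<'E'
from h import *
plan([.645,-.312,.1],1.722)
im=shot('wrist','w36.png')
I=cv2.imread('pics/w36.png')
cv2.imwrite('pics/c36.png',cv2.resize(I[30:260,130:360],None,fx=2.6,fy=2.6,interpolation=cv2.INTER_CUBIC))
E
```

```text
TCP [ 0.6397 -0.3595  0.2347] yaw 1.7071 q6 -0.72 tilt [-0.0048  0.0032 -1.    ] shift mm [ 45.8  12.3 134.8] turn -0.0149 rows 2.86 open 0.0464 t 57.5
```

View pics/w36.png

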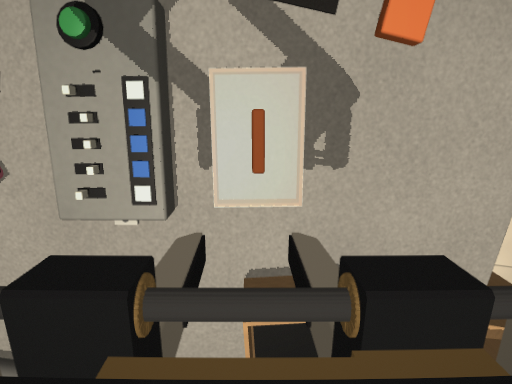

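View pics/c36.png

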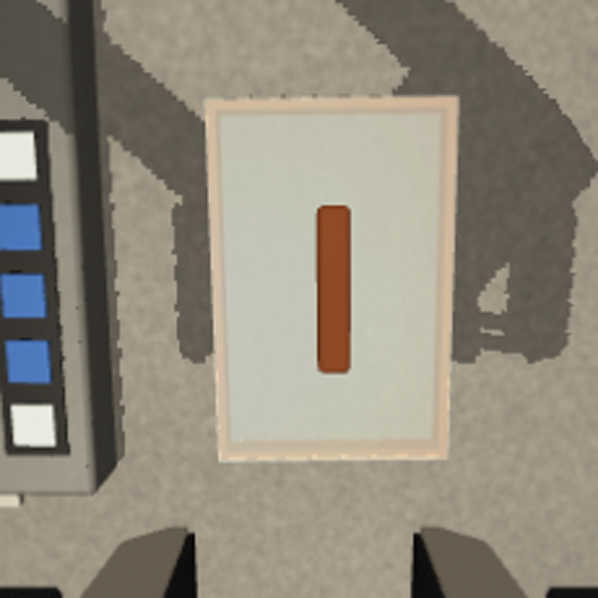

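```bash
python3 - <<'E'
from h import *
im=shot('wrist')
f=lambda l:[[130+u/2.6,30+v/2.6] for u,v in l]
c=fitpose(im,[[-.054,.08,.024],[.054,.08,.024],[.054,-.08,.024],[-.054,-.08,.024],[0,.035,.05],[0,-.035,.05]],f([(205,98),(459,97),(448,460),(218,462),(334,206),(334.5,373)]),[.645,-.312,.15])
ys=[.026,-.002,-.030,-.058,-.086]
# refit box from same image
t=f([(15,155),(19,227),(23,296),(28,361),(33,425)])
fitpose(im,[[.04,y,.049] for y in ys],t,np.load('box.npy'))
plan([c[0],c[1],.1],c[2]+np.pi/2)
np.save('cover.npy',c)
E
```

```text
pose [ 0.646  -0.3127  0.1473] res px [0.6  0.13 0.61 0.6  0.21 0.65]
pose [ 0.4729 -0.3071  0.1244] res px [0.43 0.05 0.27 0.05 0.21]
TCP [ 0.6396 -0.3591  0.2385] yaw 1.7076 q6 -0.72 tilt [-1.e-03  7.e-04 -1.e+00] shift mm [ 45.   12.7 138.6] turn -0.0106 rows 2.92 open 0.0464 t 57.5
```

Emit:
{"method": "send_rows", "body": {
  "newtons": 20,
  "targets": [
    [0, [15, 4, 30], -0.011],
    [0, [15, 4, 35], 0],
    [0, [15, 4, 35], 0],
    [0, [0, 0, 35], 0],
    [0, [0, 0, 40], 0],
    [0, [0, 0, 20], 0],
    [0, [0, 0, 0], 0],
    [0, [0, 0, 0], 0]
  ]
}}

```text
t: 58.35
tool_pos: [0.6457, -0.3133, 0.0462]
orientation: [2.05, 2.378, 0.0]
force: [-0.1, -0.4, 0.8]
opening: 0.0466
```

```bash
python3 - <<'E'
from h import *
c=np.load('cover.npy')
plan([c[0],c[1],.031],c[2]+np.pi/2)
im=shot('wrist','w37.png')
E
```

```text
TCP [ 0.6457 -0.3133  0.0462] yaw 1.7186 q6 -0.67 tilt [ 1.4e-03 -8.0e-04 -1.0e+00] shift mm [ 0.6  0.3 15.2] turn 0.0005 rows 0.3 open 0.0466 t 58.4
```

View pics/w37.png

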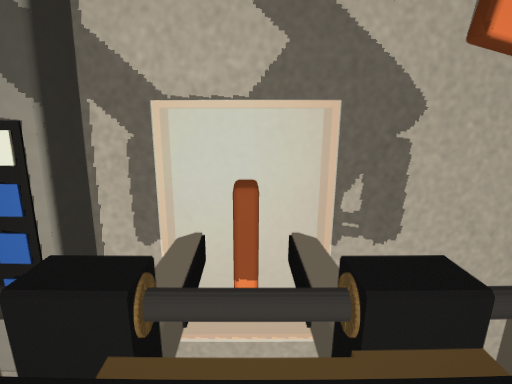

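Emit:
{"method": "send_rows", "body": {
  "newtons": 20,
  "targets": [
    [0, [0.5, 0, 10], 0],
    [0, [0, 0, 4], 0],
    [0, [0, 0, 0], 0],
    [-1, [0, 0, 0], 0],
    [-1, [0, 0, 0], 0],
    [-1, [0, 0, 0], 0],
    [-1, [0, 0, 0], 0],
    [-1, [0, 0, 0], 0],
    [-1, [0, 0, 0], 0],
    [-1, [0, 0, 0], 0],
    [-1, [0, 0, 0], 0]
  ]
}}

```text
t: 59.5
tool_pos: [0.6457, -0.313, 0.0303]
orientation: [2.052, 2.379, 0.0]
force: [0.2, -0.7, 0.5]
opening: 0.014
```

Emit:
{"method": "send_rows", "body": {
  "targets": [
    [-1, [0, 0, -15], 0],
    [-1, [0, 0, -30], 0],
    [-1, [0, 0, -35], 0],
    [-1, [0, 0, -35], 0],
    [-1, [0, 0, -25], 0],
    [-1, [0, 0, 0], 0],
    [-1, [0, 0, 0], 0]
  ]
}}

```text
t: 60.2
tool_pos: [0.6459, -0.3131, 0.1708]
orientation: [2.051, 2.378, 0.0]
force: [-0.6, 0.6, -2.5]
opening: 0.0138
```

```bash
python3 - <<'E'
from h import *
b=np.load('box.npy');w=T(b,.006,-.03); print(b,w)
plan([w[0],w[1],.17],b[2]+np.pi/2)
im=shot('wrist','w38.png')
E
```

```text
[ 0.47193363 -0.30624059  0.13599418] [ 0.48194549 -0.33515015]
TCP [ 0.6459 -0.3131  0.1708] yaw 1.7184 q6 -0.67 tilt [ 1.1e-03 -7.0e-04 -1.0e+00] shift mm [   2.3 -165.4    0.6] turn 0.0117 rows 3.31 open 0.0138 t 60.2
```

View pics/w38.png

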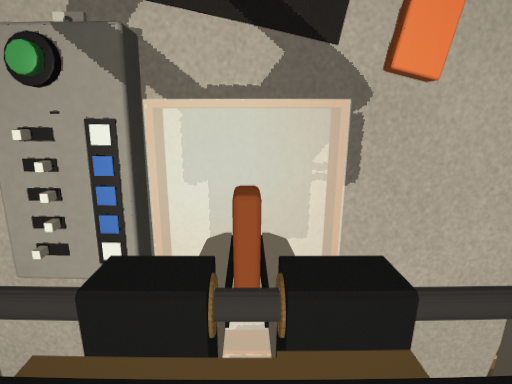

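Emit:
{"method": "send_rows", "body": {
  "targets": [
    [-1, [0, -33, 0], 0],
    [-1, [0, -33, 0], 0],
    [-1, [0, -33, 0], 0],
    [-1, [1, -33, 0], 0],
    [-1, [1, -33, 0], 0.011],
    [-1, [0, 0, 0], 0],
    [-1, [0, 0, 0], 0],
    [-1, [0, 0, 0], 0]
  ]
}}

```text
t: 61.05
tool_pos: [0.4823, -0.3348, 0.1691]
orientation: [-2.063, -2.367, -0.0]
force: [0.5, 0.2, -1.3]
opening: 0.0137
```

```bash
python3 - <<'E'
from h import *
b=np.load('box.npy');w=T(b,.006,-.03)
plan([w[0],w[1],.08],b[2]+np.pi/2)
im=shot('wrist','w39.png')
I=cv2.imread('pics/w39.png')
E
```

```text
TCP [ 0.4823 -0.3348  0.1691] yaw 1.7077 q6 -0.83 tilt [-9.0e-04  1.2e-03 -1.0e+00] shift mm [-0.4 -0.3 89.1] turn 0.0009 rows 1.78 open 0.0137 t 61.0
```

View pics/w39.png

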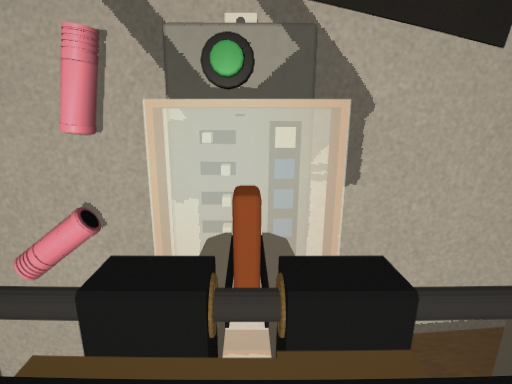

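Emit:
{"method": "send_rows", "body": {
  "targets": [
    [-1, [-1, 0, 35], 0],
    [-1, [0, 0, 30], 0],
    [-1, [0, 0, 15], 0],
    [-1, [0, 0, 5], 0],
    [-1, [0, 0, 0], 0],
    [-1, [0, 0, 0], 0]
  ]
}}

```text
t: 61.7
tool_pos: [0.4833, -0.3369, 0.0868]
orientation: [2.063, 2.366, 0.0]
force: [-0.3, -0.5, -0.6]
opening: 0.0138
```

```bash
python3 - <<'E'
from h import *
b=np.load('box.npy');w=T(b,.006,-.031)
plan([w[0],w[1],.0765],b[2]+np.pi/2)
im=shot('wrist','w40.png');print(robot.read_state()['force'])
E
```

```text
TCP [ 0.4833 -0.3369  0.0868] yaw 1.7076 q6 -0.83 tilt [ 0.0017 -0.0014 -1.    ] shift mm [ 1.  -1.1 10.3] turn 0.0008 rows 0.21 open 0.0138 t 61.7
[-0.47507336 -0.2585444  -1.04822094]
```

View pics/w40.png

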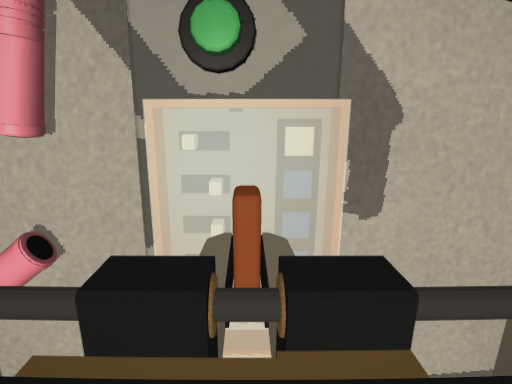

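Emit:
{"method": "send_rows", "body": {
  "targets": [
    [-1, [0.5, -0.5, 4], 0],
    [-1, [0, 0, 3], 0],
    [-1, [0, 0, 2], 0],
    [-1, [0, 0, 1], 0],
    [-1, [0, 0, 0], 0],
    [-1, [0, 0, 0], 0]
  ]
}}

```text
t: 62.35
tool_pos: [0.4818, -0.3359, 0.0762]
orientation: [2.064, 2.368, -0.0]
force: [-3.8, 3.0, 6.1]
opening: 0.014
```

Emit:
{"method": "send_rows", "body": {
  "targets": [
    [0, [0, 0, 0], 0],
    [0, [0, 0, 0], 0],
    [0, [0, 0, 0], 0],
    [0, [0, 0, 0], 0],
    [0, [0, 0, 0], 0],
    [0, [0, 0, -20], 0],
    [0, [0, 0, -35], 0],
    [0, [0, 0, -40], 0],
    [0, [-25, 0, -40], 0],
    [0, [-25, 0, 0], 0],
    [0, [0, 0, 0], 0],
    [0, [0, 0, 0], 0]
  ]
}}

```text
t: 63.55
tool_pos: [0.4881, -0.3852, 0.2093]
orientation: [-2.065, -2.366, -0.0]
force: [-0.3, -0.0, -0.3]
opening: 0.0461
```

```bash
python3 - <<'E'
from h import *
plan([.48,-.33,.08])
im=shot('wrist','w41.png')
I=cv2.imread('pics/w41.png')
cv2.imwrite('pics/c41.png',cv2.resize(I[0:270,120:380],None,fx=2.2,fy=2.2,interpolation=cv2.INTER_CUBIC))
shot('scene','s41.png')
E
```

```text
TCP [ 0.4881 -0.3852  0.2093] yaw 1.7066 q6 -0.89 tilt [-9.0e-04  1.2e-03 -1.0e+00] shift mm [ 55.6  -0.5 129.4] turn 0 rows 2.82 open 0.0461 t 63.5
```

View pics/c41.png

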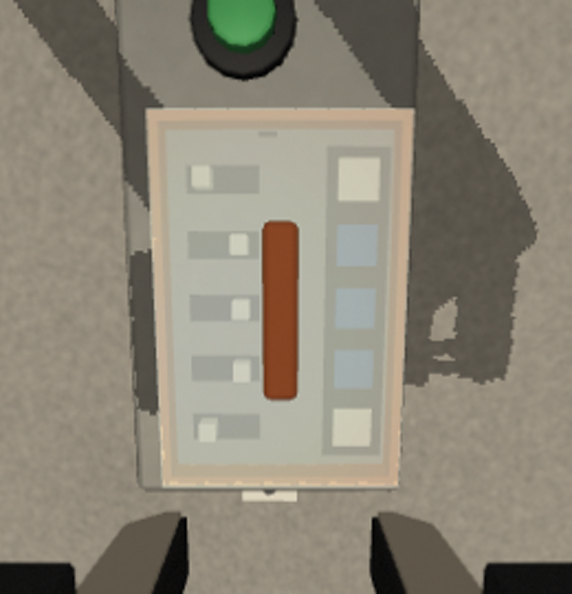

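View pics/s41.png

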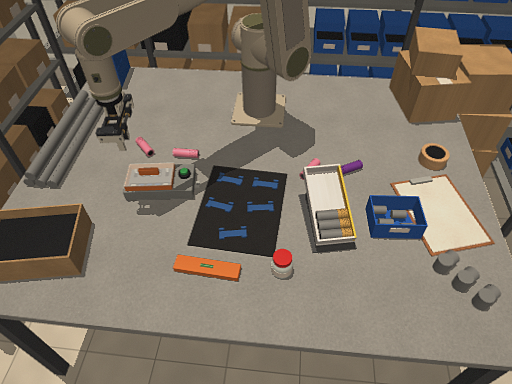

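```bash
python3 - <<'E'
from h import *
im=shot('wrist')
f=lambda l:[[120+u/2.2,v/2.2] for u,v in l]
ys=[.026,-.002,-.030,-.058,-.086]
b=fitpose(im,[[.04,y,.049] for y in ys]+[[-.01,.088,.064]],f([(359,180),(357,245),(355,309),(353,370),(351,428),(240,8)]),np.load('box.npy'))
c=fitpose(im,[[-.054,.08,.07],[.054,.08,.07],[.054,-.08,.07],[-.054,-.08,.07],[0,.035,.096],[0,-.035,.096]],f([(147,109),(413,109),(398,487),(163,488),(280,221),(280,400)]),[.48,-.33,.13])
for bb in (b,np.load('box.npy')):
    d=c[:2]-bb[:2]; cs,s=np.cos(bb[2]),np.sin(bb[2]); print('cover in box',(cs*d[0]+s*d[1]).round(4),(-s*d[0]+cs*d[1]).round(4),(c[2]-bb[2]).round(3))
k=f([(201,177),(239,245),(240,310),(241,372),(207,430)])
for p in onz(im,k,.061):
    d=p[:2]-b[:2]; cs,s=np.cos(b[2]),np.sin(b[2]); print('knob x',(cs*d[0]+s*d[1]).round(4))
im=shot('scene')
I=cv2.cvtColor(im['color'],cv2.COLOR_RGB2BGR)
cv2.imwrite('pics/c42.png',np.hstack([cv2.resize(I[150:260,290:370],None,fx=5,fy=5,interpolation=cv2.INTER_CUBIC),cv2.resize(I[150:260,115:195],None,fx=5,fy=5,interpolation=cv2.INTER_CUBIC)]))
E
```

```text
pose [ 0.4718 -0.3062  0.1338] res px [0.49 0.19 0.22 0.24 0.05 1.08]
pose [ 0.4816 -0.3344  0.1395] res px [0.82 0.72 0.42 0.54 0.04 0.97]
cover in box 0.0059 -0.0292 0.006
cover in box 0.0058 -0.0292 0.004
knob x -0.0276
knob x -0.0118
knob x -0.0117
knob x -0.0115
knob x -0.0273
```

View pics/c42.png

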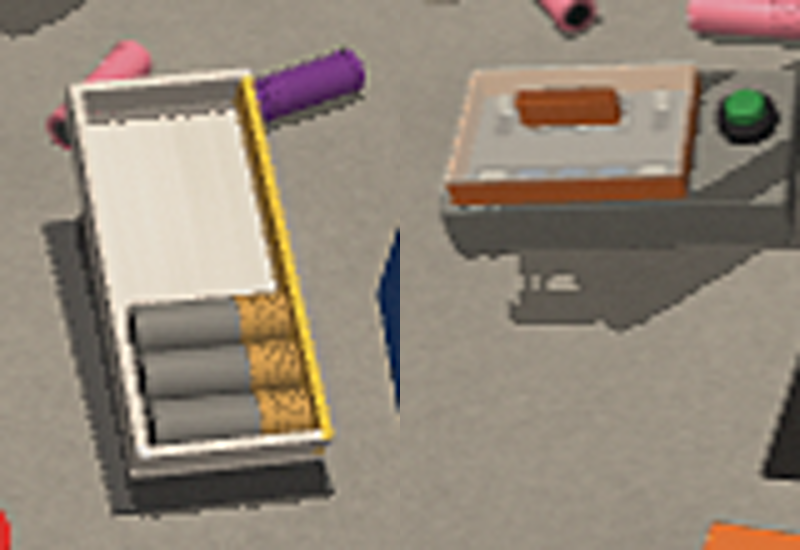

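```bash
python3 -c "
from h import *
print(robot.read_state()['force'],robot.read_state()['t']); print(ticket.close_job())"
```

```text
[ 0.67194341 -0.85703355 -0.08051339] 63.75
the job is handed in; nothing more can be done
None
```

The job is done and handed in at about 64 s of the 208 s allowed; no verdict is reported.

**What I did**
- I stood the cover aside and set the switches to the tags: 1 and 5 off, 2, 3 and 4 on. Switch 2 was already on.
- All three fittings present went into the chute. One pointed the wrong way, so I set it down turned on the mat and gripped it again before placing it.
- I pressed the green button, let it spring back, and put the cover back over the switches and tags.

**Last checks**
- **Switches:** the knobs measured at box x ≈ −27.6, −11.8, −11.7, −11.5 and −27.3 mm, matching the tags.
- **Fittings:** three are queued at the low stop with the brass end to the yellow wall, and the mat is empty.
- **Cover:** it sits at box x 5.9, y −29.2 mm, square within 0.006 rad; its height was not measured separately.
- **Button:** it is up again.
- **Arm and bystanders:** the arm is clear of everything, and the jar, bin and level look unmoved.

**One disagreement:** while pressing, the measured tip height (61.9 mm) implied only about 2 mm of travel. The contact force of about 26 N and the view of the button sunk almost to its collar both indicate it was fully down. I took it as pressed.

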